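Fetch the spare fuse with sprung tongs and press it home

TASK

With the sprung tongs from the blue stand, reach down into the deep narrow pocket of the grey spares block, squeeze the cartridge fuse and draw it out, then stand it in the round socket of the white fuse base and press it down steadily against the sprung contact you feel there with about 12 N for half a second: gently, never as much as 20 N, on the fuse or anything the tongs reach into. Leave the fuse standing there and put the tongs back upright in their stand. Do not touch the fuse with the robot's fingers, and leave the other things where they are.

Things in the scene. Friction and masses are not known exactly. Their poses are not given: they have to be found in the camera images.
- tongs_grip (a point): Red sprung tongs, loose, 120 g, 135 mm tall, upright in the blue stand. Point: middle line, between the black rubber grip pads, 100 mm above the tips, 35 mm below the top. z up the tongs; arms at +y and -y close straight along y when squeezed. Pads 24 mm wide (x), 46 mm tall, outer faces 49 mm apart at rest, 46 apart: held open; about 35 apart: clamped on the fuse. Same after a half turn about z.
- tongs_l (a joint): Inward travel of each arm of the tongs (both move alike), 0 at rest (open), at most 8.5 mm, 6.5 mm when clamped on the fuse. A spring pushes each arm outwards: 7 N at rest, 9 N at 6.5 mm, so set the grip well above that, such as 50 N.
- tongs_rod (a point): Lower end of the tongs' fixed steel stop rod, 6 mm thick, on the middle line, 14 mm above the tips. Lowered over the fuse it meets the fuse's top, felt as contact: then the jaws surround the top 14 mm. It can push the fuse down. Jaws: lowest 13.5 mm of each arm, V-shaped, centring a 14 mm round part. At rest the tips measure 37 (y) x 14 mm (x) overall, gap 20 mm; pads 46 apart: 34 overall, gap 17.
- fuse_center (a point): White ceramic cartridge fuse with brass end caps, 14 mm in diameter, 51 mm long, about 30 g, edges chamfered 1.5 mm, loose. Point: its centre, 25.5 mm from either end; z along its axis. It stands upright in the middle of the pocket of the spares block, its foot in a 10 mm deep round seat 16 mm across.
- spares_mouth (a point): Grey spares block, fixed, 42 x 60 mm outside with a wider foot, rim 105 mm above the table. Point: middle of the mouth of its one upright pocket, level with the rim. The pocket is 24 mm wide along x and 42 mm along y, straight-walled, main floor 90 mm below the rim. The top of the fuse in it is 49 mm below the rim.
- base_mouth (a point): White fuse base, fixed, 46 mm square, top 60 mm above the table, low terminals at +y and -y. Point: middle of the mouth of its round upright socket, level with the top: 17 mm across, 3 mm chamfer. The sprung brass contact inside lies 14 to 30 mm below the mouth (varies, not measured: find it by feel); it gives from 2 N, 6 N more per mm, with 3 mm of travel to a hard stop.
- stand_mouth (a point): Blue stand for the tongs, fixed, foot plate 75 x 100 mm, with an open upright pocket, 24 mm along x by 46 mm along y inside. Point: middle of the pocket's mouth, 47 mm above the table; above it the rim flares out at 45 degrees by 12 mm, up to 59 mm; the tips of the tongs stand on the pocket's floor, 5 mm above the table.
- canister: Loose lidded cream ceramic canister, 104 mm across, 143 mm tall. Bystander, not to be disturbed; origin at the middle of its underside.
- scoop: Loose blue plastic scoop, about 175 mm long, 55 mm wide, 36 mm high. Bystander, not to be disturbed; origin at the middle of its underside.
- bowls: Loose stack of small steel bowls, 92 mm across, 50 mm high. Bystander, not to be disturbed; origin at the middle of its underside.
- clothespin: Loose yellow plastic clothespin, 72 mm long, 13 mm high. Bystander, not to be disturbed; origin at the middle of its underside.
- dustpan: Loose folded grey plastic dustpan, 200 x 220 mm, 63 mm high. Bystander, not to be disturbed; origin at the middle of its underside.
- tape: Loose roll of black tape lying flat, 90 mm across, 19 mm high. Bystander, not to be disturbed; origin at the middle of its underside.
Things that resemble listed ones, but are neither listed nor needed, are in the scene too. What is shaped like the part that bears spares_mouth but orange is not meant.

How it is judged:
By the outcome, as a careful person would: the job done as asked, in the order asked, and still so for the second after the job is handed in, with the robot touching nothing.
It also fails if it takes over 72 s, if anything falls off the work surface, if the arm or the gripper's body presses on something with over 40 N, if the wrist force passes 120 N, or if a joint passes its speed limit or range.

ROBOT

A 7-joint arm with a two-finger parallel gripper is mounted at the origin on the work surface. World frame = base frame: x ahead of the robot, y to its left, z up, the work surface at z = 0. Lengths are in m, angles in degrees, forces in N, time in s.
With the tool pointing down it reaches from about 0.425 to 0.875 m from the base axis. Payload 4.7 kg.
Tool frame: the origin (TCP) lies midway between the tips of the shut fingers; the grasp point (between the pads) lies env.grip_point_offset behind it (env.grip_point_offset is the distance from the TCP to the grasp point, in m); x points along the fingers, y is the direction in which the jaws open and shut, and the axes are right-handed (so a half turn about x gives the same grasp; the last joint's range is limited). The gripper opens to 87 mm and grips with 3 to 60 N. Pads are 19 mm wide; open, the fingers measure 117 mm over their backs; the gripper's body (75 mm by 190 mm) begins 51 mm behind the grasp point.
Start: joints at [66.641, 18.392, -4.016, 83.108, 1.295, 78.541, -3.26], TCP at [0.266, -0.593, 0.223] pointing down, gripper open.
Joint ranges: [-163.93, 163.93], [-17.29, 119.83], [-79.2, 71.16], [3.27, 140.29], [-89.18, 269.18], [5.43, 117.66], [-154.24, 154.24]. Speed limits (degrees/s): [147.25, 147.25, 180, 180, 180, 180, 180].

INTERFACE

Orientations are given as [roll, pitch, yaw] about the fixed x, y, z axes, in that order (R = Rz(yaw) Ry(pitch) Rx(roll)).
In Python, from cell import readout, read_camera, camera_params, sign_off, spot_in, pinpoint, env gives the robot as it stands.
- The arm moves only by the shell command python3 -m pendant 'ROWS' [OPENING] [FORCE]. ROWS is a JSON object of lists of equal length, an entry for each row: "xyz": the shift along the world's x, y, z in m, a list of three; "turn": the turn about the world's z in rad. A call has 1 to 10 rows; each row shifts and turns the pose as measured when the row begins; what a row does not reach is not made up. A row lasts 1/8 s, in which the tool goes at most 62.5 mm and 10.7 degrees, less where a joint would pass 70% of its speed; a pose out of reach is approached as far as the arm can. A call is refused whole if a number of a shift passes 0.0625 or a number of a turn 0.188, either way. A call with a gripper value outside its range is refused whole. OPENING is the opening, from 0 (shut) to 1 (fully open), set as the call begins (- or left out, the last holds). The fingers move at their own pace and stop on an object; FORCE is the grip in N (left out, the last holds). Time passes only in rows, so rows that do not move let the fingers close. It gives the time, the measured TCP pose, the force and the opening at its end, in the units of the state.
- readout.get_obs(): the state, without advancing time (a new reading comes with each control period).
- read_camera(name): name is "scene" or "top" or "wrist"; returns the picture (384x512x3 uint8, red, green, blue); there is no depth.
- camera_params(name): a dict with "fx", "fy", "cx", "cy" (pixels), "k1" (the pictures are not rectified: a ray, as slopes to the right and down, at radius r is drawn at 1 + k1 r^2 times it, then the intrinsics apply), "rvec" (rotation vector, rad) and "tvec" (3), from world to camera coordinates, as OpenCV has them; the wrist camera has in their place "hand_eye" (4x4, takes a point from camera to tool coordinates, whose origin is the TCP and whose axes are the tool frame's). Camera axes: x right, y down, z forward; pixel columns grow to the right and rows downward; lengths in m; the calibration is good to about 2 mm. A picture is of the moment at which its call begins: read the wrist's pose just before it. camera_params takes no time and is no camera call.
- sign_off(): hands the job in, once; it reports no verdict.
Trained networks look in the newest picture that a camera, given by its name, has taken for a name from the list of things; names that differ only in an ending like _2 or _b are one class to them, and where a whole thing is asked for, a point or a joint stands for the part that bears it (a point fixed in the world has none). Each returns a list of dicts, best first, with "score" (0 to 1); they miss things now and then, are a little off and sometimes report something else, mostly with a low value. They report only what shows in the picture. A call takes as long as a camera call. They do not tell look-alikes from the thing itself.
- spot_in(camera, name): "at" ([x, y, z] in m, in the coordinates of the camera as it stood for that picture, good to about 4 mm: the middle of the surface that is visible of it).
- pinpoint(camera, name): "at" ([x, y, z] in m, in the coordinates of the camera as it stood for that picture, good to about 4 mm: a listed point, or the origin of a listed thing).
The state is a dict: "time_s": time; "qpos": joint angles; "joint_velocities": joint speeds; "effort": joint torques, N m; "tool_pos": TCP position; "tool_rot": TCP orientation; "force": force on the tool from outside, world axes, zero at the start; "wrist_torque": the same for the moment, N m; "grip_width": finger opening in m.
Only numpy, scipy, OpenCV 4.12 (cv2) and the standard library are available. Lean on these libraries where they do the work, as an engineer would, in place of code of your own. Each camera call takes 0.05 s, during which the arm holds its last target.

## Working session

There is one attempt and no reset: what is moved stays moved. The work goes in short steps, Python scripts to look and compute and a shell command to move; the robot and the scene stay as the last step left them, time stands still between calls to the robot, and variables do not carry over. Pictures are saved under pics/ and viewed, and the job is handed in when it is done.

```bash
ls; mkdir -p pics; python3 - <<'E'
from cell import readout, read_camera, camera_params, env
import cv2
print(env.grip_point_offset); o=readout.get_obs(); print(o['time_s'],o['tool_pos'],o['tool_rot'],o['force'],o['grip_width'])
for n in ['scene','top','wrist']:
    im=read_camera(n); cv2.imwrite(f'pics/{n}0.png',cv2.cvtColor(im,cv2.COLOR_RGB2BGR)); print(n,camera_params(n))
E
```

```text
pics
0.0187
0.0 [ 0.26587519 -0.59255689  0.22146229] [-87.68960004  89.89323746 116.48073123] [-0.51761824 -0.48225029  0.23076463] 0.08663174524971447
scene {'fx': 464.12881444611213, 'fy': 464.12881444611213, 'cx': 251.60739393130154, 'cy': 189.6464850150387, 'k1': 0.054374591542757034, 'rvec': array([ 1.89551915,  1.46163542, -0.67058482]), 'tvec': array([-0.11582712, -0.32751772,  2.0503033 ])}
top {'fx': 380.9225237505318, 'fy': 380.9225237505318, 'cx': 257.21379377877884, 'cy': 196.89434810437425, 'k1': 0.030561847996250228, 'rvec': array([ 2.14005089, -2.15255131,  0.16712635]), 'tvec': array([-0.02702672,  0.60631199,  1.20452445])}
wrist {'fx': 285.74888198310003, 'fy': 285.74888198310003, 'cx': 252.80234917249928, 'cy': 189.1974600024479, 'k1': -0.069571856392046, 'hand_eye': array([[ 1.13620400e-03, -2.84385291e-01,  9.58709401e-01,
        -1.61884076e-01],
       [ 9.99999336e-01,  1.40361705e-04, -1.14350234e-03,
        -1.47012412e-03],
       [ 1.90629160e-04,  9.58710064e-01,  2.84385262e-01,
        -7.87152660e-02],
       [ 0.00000000e+00,  0.00000000e+00,  0.00000000e+00,
         1.00000000e+00]])}
```

View pics/scene0.png

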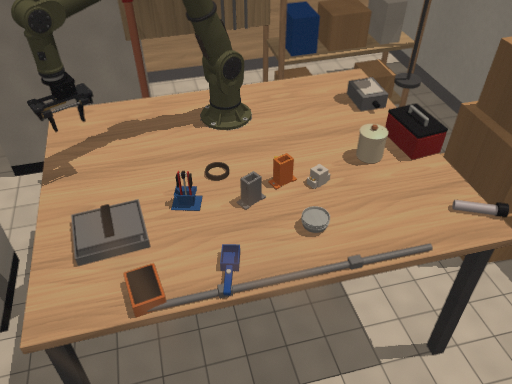

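View pics/top0.png

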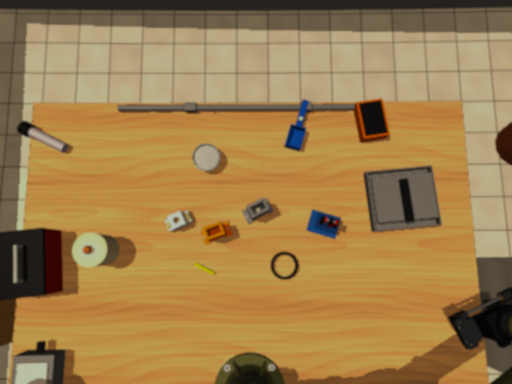

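```bash
cat > h.py <<'E'
import numpy as np, cv2
from scipy.spatial.transform import Rotation as R
from cell import readout, read_camera, camera_params, spot_in, pinpoint, env
def tcp():
    o=readout.get_obs(); return np.array(o['tool_pos']),R.from_euler('xyz',o['tool_rot'],degrees=True)
def c2w(cam,p,pose=None):
    c=camera_params(cam); p=np.asarray(p)
    if cam=='wrist':
        t,r=pose; H=c['hand_eye']; return r.apply(H[:3,:3]@p+H[:3,3])+t
    return cv2.Rodrigues(c['rvec'])[0].T@(p-c['tvec'])
def w2px(cam,P,pose=None):
    c=camera_params(cam); P=np.asarray(P,float)
    if cam=='wrist':
        t,r=pose; H=c['hand_eye']; q=H[:3,:3].T@(r.inv().apply(P-t)-H[:3,3])
    else: q=cv2.Rodrigues(c['rvec'])[0]@P+c['tvec']
    s=q[:2]/q[2]; s=s*(1+c['k1']*(s@s)); return np.array([c['fx']*s[0]+c['cx'],c['fy']*s[1]+c['cy']])
def px2w(cam,px,z,pose=None):
    c=camera_params(cam)
    K=np.array([[c['fx'],0,c['cx']],[0,c['fy'],c['cy']],[0,0,1]])
    s=cv2.undistortPoints(np.array([[px]],float),K,np.array([c['k1'],0,0,0,0]))[0,0]
    a=c2w(cam,[0,0,0],pose); b=c2w(cam,[s[0],s[1],1],pose); return a+(b-a)*(z-a[2])/(b[2]-a[2])
def snap(cam,fn,crop=None,scale=1):
    pose=tcp(); im=read_camera(cam)
    b=cv2.cvtColor(im,cv2.COLOR_RGB2BGR)
    if crop: b=b[crop[1]:crop[3],crop[0]:crop[2]]
    if scale!=1: b=cv2.resize(b,None,fx=scale,fy=scale,interpolation=cv2.INTER_CUBIC)
    cv2.imwrite('pics/'+fn,b); return pose,im
E
python3 - <<'E'
from h import *
snap('top','top1.png'); 
for n in ['tongs_grip','spares_mouth','base_mouth','stand_mouth','fuse_center']:
    for d in pinpoint('top',n)[:3]:
        P=c2w('top',d['at']); print('top',n,round(d['score'],2),P.round(4),w2px('top',P).round())
snap('scene','scene1.png')
for n in ['tongs_grip','spares_mouth','base_mouth','stand_mouth']:
    for d in pinpoint('scene',n)[:3]:
        P=c2w('scene',d['at']); print('scene',n,round(d['score'],2),P.round(4),w2px('scene',P).round())
print(readout.get_obs()['time_s'])
E
```

```text
top tongs_grip 0.54 [ 0.5192 -0.2512  0.106 ] [329. 221.]
top tongs_grip 0.5 [7.449e-01 1.423e-01 5.000e-04] [207. 159.]
top spares_mouth 0.74 [0.4932 0.1102 0.106 ] [212. 231.]
top spares_mouth 0.57 [ 0.5652 -0.0305  0.1075] [257. 207.]
top base_mouth 0.74 [0.5286 0.2284 0.0595] [177. 221.]
top stand_mouth 0.93 [ 0.5198 -0.2537  0.0496] [326. 223.]
scene tongs_grip 0.51 [ 0.5169 -0.2499  0.1061] [183. 180.]
scene spares_mouth 0.79 [0.4925 0.1066 0.106 ] [283. 158.]
scene spares_mouth 0.73 [ 0.5616 -0.034   0.1033] [249. 178.]
scene base_mouth 0.77 [0.5297 0.232  0.0638] [319. 168.]
scene stand_mouth 0.61 [ 0.5197 -0.2476  0.0474] [186. 193.]
0.7
```

```bash
python3 - <<'E'
import cv2, numpy as np
s=cv2.imread('pics/scene0.png')[130:240,150:350]; t=cv2.imread('pics/top0.png')[180:260,150:350]
a=cv2.resize(s,(800,440),interpolation=cv2.INTER_CUBIC)
cv2.imwrite('pics/c0.png',a); cv2.imwrite('pics/c1.png',cv2.resize(t,(800,320),interpolation=cv2.INTER_CUBIC))
E
```

```text
(no output)
```

View pics/c0.png

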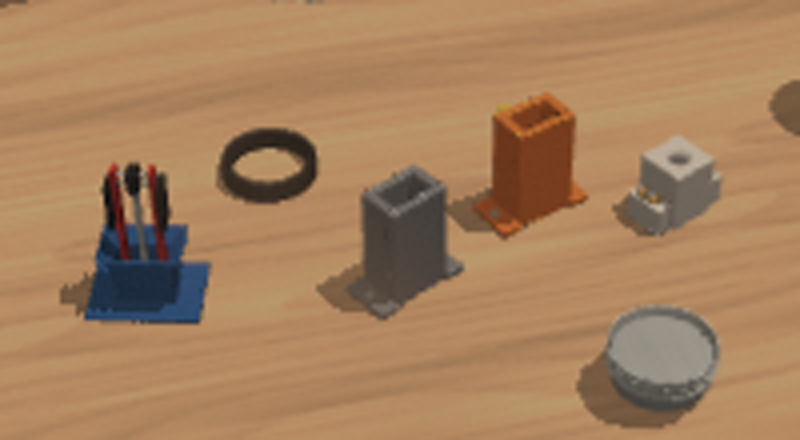

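View pics/c1.png

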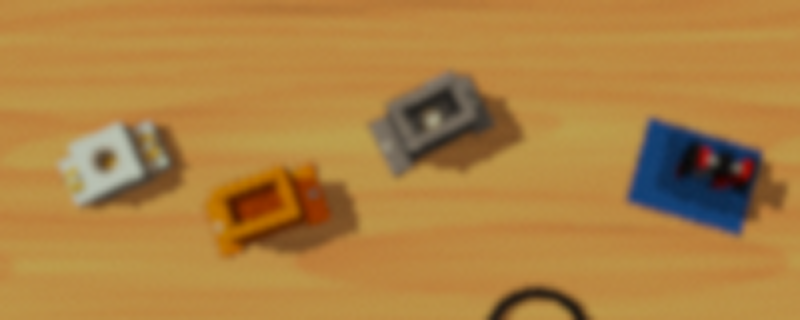

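View pics/wrist0.png

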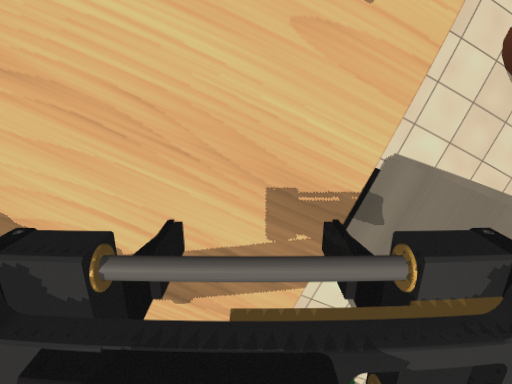

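```bash
python3 - <<'E'
from h import *
t,r=tcp(); print(r.as_matrix().round(3))
E
```

```text
[[ 0.     0.409 -0.912]
 [-0.    -0.912 -0.409]
 [-1.     0.     0.   ]]
```

```bash
python3 -m pendant '{"xyz":[[0.03,0.043,0.012],[0.03,0.043,0.012],[0.03,0.043,0.012],[0.03,0.043,0.012],[0.03,0.043,0.012],[0.03,0.043,0.012],[0.03,0.043,0.012],[0.03,0.043,0.012],[0,0,0]],"turn":[-0.085,-0.085,-0.085,-0.085,-0.085,-0.085,-0.085,-0.085,0]}' 1 50; python3 - <<'E'
from h import *
pose,im=snap('wrist','w2.png')
for n in ['tongs_grip','stand_mouth','spares_mouth','tongs_rod']:
    for d in pinpoint('wrist',n)[:3]:
        P=c2w('wrist',d['at'],pose); print(n,round(d['score'],2),P.round(4),w2px('wrist',P,pose).round())
E
```

```text
time_s: 1.82
tool_pos: [0.5102, -0.2363, 0.3224]
tool_rot: [-160.4, 89.8, 3.4]
force: [-0.2, -0.5, -0.3]
grip_width: 0.0873
tongs_grip 0.84 [ 0.516  -0.2483  0.1051] [262. 158.]
stand_mouth 0.76 [ 0.5184 -0.2495  0.0428] [261. 149.]
spares_mouth 0.58 [0.4968 0.1089 0.1099] [ 38. 237.]
spares_mouth 0.56 [ 0.563  -0.0248  0.1028] [ 99. 171.]
tongs_rod 0.85 [ 0.52   -0.2455  0.0199] [258. 147.]
```

View pics/w2.png

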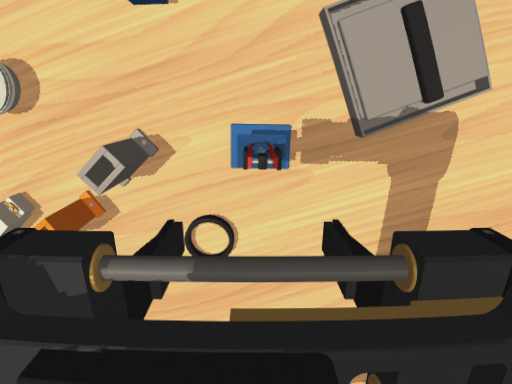

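```bash
python3 - <<'E'
from h import *
b=cv2.imread('pics/w2.png')[115:180,220:305]
cv2.imwrite('pics/w2c.png',cv2.resize(b,None,fx=9,fy=9,interpolation=cv2.INTER_CUBIC))
t,r=tcp(); print(r.as_matrix().round(3)); pose=(t,r)
for z in (0.2,0.105): print(w2px('wrist',[t[0],t[1],z],pose))
print(w2px('wrist',t+[0,0,0],pose))
E
```

```text
[[-0.001 -0.291 -0.957]
 [-0.001 -0.957  0.291]
 [-1.     0.001  0.001]]
[254.32516265 183.16525621]
[253.96374569 164.38331653]
[255.31086097 234.65282173]
```

View pics/w2c.png

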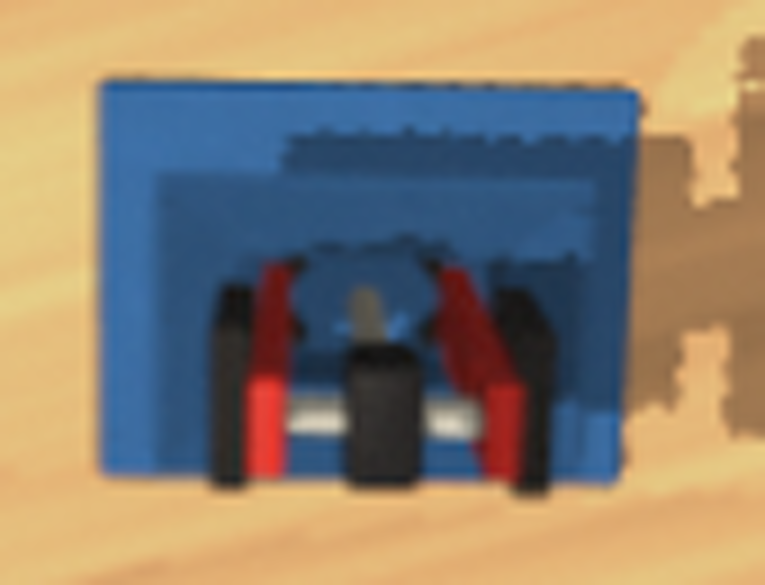

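```bash
python3 - <<'E'
from h import *
pose=tcp(); r=pose[1].as_matrix()
A=px2w('wrist',(243.4,168.6),.128,pose);B=px2w('wrist',(280.6,169.4),.128,pose)
print(A,B,np.linalg.norm(A-B),np.degrees(np.arctan2(*( (A-B)[:2]*[-1,1])))); m=(A+B)/2; e=(A-B)/np.linalg.norm(A-B); c=m+0.012*np.array([e[1],-e[0],0]); print(c, c-pose[0])
E
```

```text
[ 0.50904131 -0.23054112  0.128     ] [ 0.49434267 -0.27538992  0.128     ] 0.04719603698940002 -18.145922634726666
[ 0.51309519 -0.25670278  0.128     ] [ 0.00730593 -0.01306711 -0.19243738]
```

```bash
python3 - <<'E'
from h import *
pose=tcp(); 
for P in ([.5131,-.2567,.128],[.5131,-.2567,.105],[.516,-.2483,.105],[.516,-.2483,.128],[.52,-.2455,.0199],[.5131,-.2567,.0199]): print(P,w2px('wrist',P,pose))
c=px2w('wrist',(262.3,160),.128,pose);print(c)
E
```

```text
[0.5131, -0.2567, 0.128] [262.30347567 159.65391697]
[0.5131, -0.2567, 0.105] [261.75203027 156.43731162]
[0.516, -0.2483, 0.105] [255.09338395 156.18879126]
[0.516, -0.2483, 0.128] [255.23453203 159.39093206]
[0.52, -0.2455, 0.0199] [252.31532612 145.14815792]
[0.5131, -0.2567, 0.0199] [260.16918531 147.21315312]
[ 0.51267829 -0.25657144  0.128     ]
```

```bash
python3 - <<'E'
from h import *
for i in range(3):
    o=readout.get_obs(); print(o['time_s'],o['tool_pos'],np.abs(o['joint_velocities']).max())
    pose,im=snap('wrist',f'w3_{i}.png')
o=readout.get_obs(); print(o['time_s'],o['tool_pos'])
for n in ['tongs_grip','stand_mouth','tongs_rod']:
    for d in pinpoint('wrist',n)[:1]:
        P=c2w('wrist',d['at'],pose); print(n,round(d['score'],2),P.round(4),w2px('wrist',P,pose).round(1))
b=cv2.imread('pics/w3_2.png')[110:185,215:310]
cv2.imwrite('pics/w3c.png',cv2.resize(b,None,fx=8,fy=8,interpolation=cv2.INTER_CUBIC))
t,r=pose;print(t,r.as_matrix()[:,1])
E
```

```text
2.075 [ 0.50578926 -0.24363567  0.32043738] 0.30228526842071424
2.125 [ 0.50583286 -0.24359514  0.32046906] 0.25412648771834834
2.175 [ 0.50594659 -0.24340617  0.32049653] 0.30078004293175414
2.225 [ 0.50610601 -0.24312906  0.32060926]
tongs_grip 0.68 [ 0.5161 -0.2471  0.1041] [254.4 156.4]
stand_mouth 0.73 [ 0.5169 -0.248   0.0458] [254.7 149. ]
tongs_rod 0.56 [ 0.5195 -0.245   0.0183] [252.3 145.5]
[ 0.50594659 -0.24340617  0.32049653] [-0.290568   -0.95685374  0.00107527]
```

View pics/w3c.png

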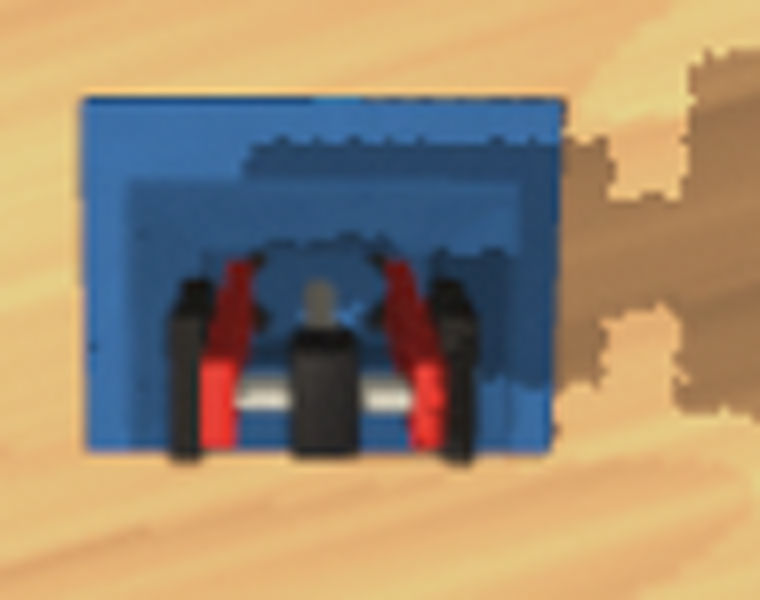

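```bash
python3 - <<'E'
from h import *
pose=(np.array([ 0.50594659,-0.24340617,0.32049653]),tcp()[1])
A=px2w('wrist',(235.8,167.3),.128,pose);B=px2w('wrist',(273.8,167.3),.128,pose)
m=(A+B)/2; e=(A-B)/np.linalg.norm(A-B); c=m+0.012*np.array([e[1],-e[0],0])
print(np.linalg.norm(A-B),np.degrees(np.arctan2(-e[0],e[1])),c, c-tcp()[0],tcp()[0])
E
```

```text
0.04810809440988969 -16.799460677426133 [ 0.51825419 -0.24801285  0.128     ] [ 0.01172293 -0.00556326 -0.1927652 ] [ 0.50653126 -0.24244959  0.3207652 ]
```

```bash
python3 -m pendant '{"xyz":[[0.006,-0.003,-0.03],[0.005,-0.003,-0.04],[0,0,-0.04],[0,0,-0.03],[0,0,-0.018],[0,0,0],[0,0,0]],"turn":[0,0,0,0,0,0,0]}'; python3 - <<'E'
from h import *
pose,im=snap('wrist','w4.png'); print(pose[0],pose[1].as_matrix()[:,:2])
for n in ['tongs_grip','stand_mouth','tongs_rod']:
    for d in pinpoint('wrist',n)[:1]:
        P=c2w('wrist',d['at'],pose); print(n,round(d['score'],2),P.round(4),w2px('wrist',P,pose).round(1))
print(tcp()[0])
E
```

```text
time_s: 3.25
tool_pos: [0.5184, -0.2503, 0.1609]
tool_rot: [162.4, 89.7, -34.5]
force: [-0.1, -0.5, 0.5]
grip_width: 0.0868
[ 0.51843735 -0.25028318  0.16088675] [[ 0.00485845 -0.29093972]
 [-0.00333615 -0.95673973]
 [-0.99998263  0.00177834]]
tongs_grip 0.74 [ 0.5153 -0.2488  0.1007] [254. 207.]
stand_mouth 0.84 [ 0.5176 -0.2469  0.0458] [251.3 187. ]
tongs_rod 0.65 [ 0.5184 -0.2447  0.0182] [249.4 180. ]
[ 0.51835782 -0.25020858  0.16084841]
```

View pics/w4.png

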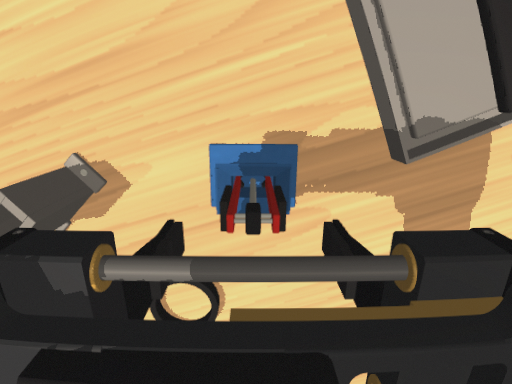

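```bash
python3 - <<'E'
from h import *
b=cv2.imread('pics/w4.png')[130:250,195:315]
cv2.imwrite('pics/w4c.png',cv2.resize(b,None,fx=5,fy=5,interpolation=cv2.INTER_CUBIC))
pose=tcp()
A=px2w('wrist',(220.3,231),.128,pose);B=px2w('wrist',(286,230.5),.128,pose)
m=(A+B)/2; e=(A-B)/np.linalg.norm(A-B); c=m+0.012*np.array([e[1],-e[0],0])
print(np.linalg.norm(A-B),np.degrees(np.arctan2(-e[0],e[1])),c, c-pose[0],pose[0], w2px('wrist',pose[0],pose))
E
```

```text
0.048936685635210926 -16.45734658615706 [ 0.51839596 -0.24877066  0.128     ] [ 3.81494441e-05  1.43791822e-03 -3.28484064e-02] [ 0.51835782 -0.25020858  0.16084841] [255.31150906 234.64599912]
```

View pics/w4c.png

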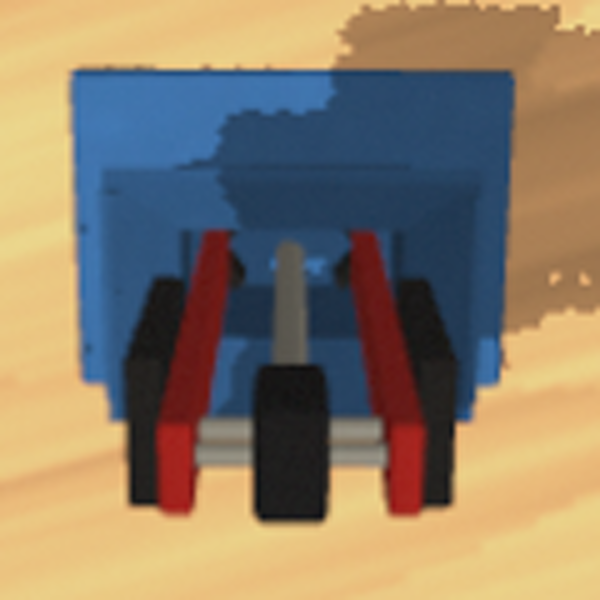

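```bash
python3 -m pendant '{"xyz":[[0,0.0012,-0.02],[0,0,-0.025],[0,0,-0.02],[0,0,-0.01],[0,0,0],[0,0,0]],"turn":[0,0,0,0,0,0]}'; python3 - <<'E'
from h import *
pose,im=snap('wrist','w5.png'); print(pose[0])
E
```

```text
time_s: 4.2
tool_pos: [0.5217, -0.2505, 0.0893]
tool_rot: [165.8, 89.1, -31.1]
force: [-0.6, -0.3, 0.3]
grip_width: 0.0869
[ 0.52174887 -0.25047593  0.08925661]
```

View pics/w5.png

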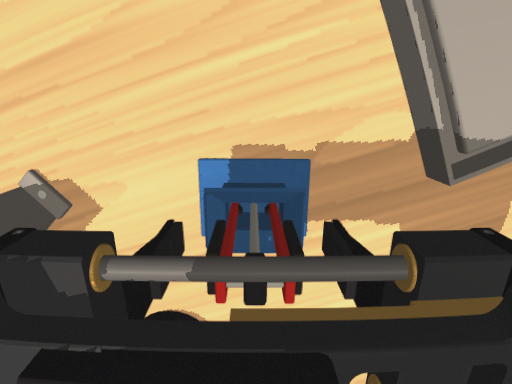

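```bash
cat > s.py <<'E'
from h import *
o=readout.get_obs(); t,r=tcp(); m=r.as_matrix()
print('t',round(o['time_s'],2),'pos',t.round(4),'toolx',m[:2,0].round(4),'a',np.degrees(np.arctan2(m[0,1],-m[1,1])).round(2),'F',np.round(o['force'],2),'g',round(o['grip_width'],4),'q',np.round(o['qpos'],1))
E
python3 s.py
python3 -m pendant '{"xyz":[[-0.003,0.001,-0.0035],[0,0,0]],"turn":[0,0]}'; python3 s.py;python3 -m pendant '{"xyz":[[0,0,0],[0,0,0]],"turn":[0,0]}'; python3 s.py
```

```text
t 4.25 pos [ 0.5218 -0.2505  0.0893] toolx [ 0.0135 -0.0082] a -16.92 F [ 0.67  0.63 -0.92] g 0.0872 q [ 37.9  15.9 -17.2 102.8   5.5  61.2 -88.2]
time_s: 4.5
tool_pos: [0.5191, -0.2497, 0.0867]
tool_rot: [165.9, 89.0, -31.1]
force: [0.9, 0.2, -0.7]
grip_width: 0.0871
t 4.5 pos [ 0.5191 -0.2497  0.0867] toolx [ 0.015  -0.0091] a -16.92 F [ 0.9   0.16 -0.75] g 0.0871 q [ 38.   15.7 -17.2 103.4   5.5  60.7 -88.2]
time_s: 4.75
tool_pos: [0.5193, -0.2499, 0.0871]
tool_rot: [165.9, 89.0, -31.1]
force: [0.5, 0.4, -0.7]
grip_width: 0.0869
t 4.75 pos [ 0.5193 -0.2499  0.0871] toolx [ 0.0156 -0.0094] a -16.93 F [ 0.51  0.38 -0.66] g 0.0869 q [ 38.   15.7 -17.2 103.4   5.5  60.7 -88.2]
```

```bash
python3 -m pendant '{"xyz":[[-0.0005,0.0005,-0.0008],[0,0,0],[0,0,0],[0,0,0],[0,0,0]],"turn":[0,0,0,0,0]}' 0.529 50; python3 s.py; python3 -m pendant '{"xyz":[[0,0,0],[0,0,0]],"turn":[0,0]}'; python3 s.py
```

```text
time_s: 5.38
tool_pos: [0.5188, -0.2494, 0.0862]
tool_rot: [165.6, 89.0, -31.3]
force: [-0.4, -0.1, 0.9]
grip_width: 0.0486
t 5.38 pos [ 0.5188 -0.2494  0.0862] toolx [ 0.0156 -0.0095] a -16.92 F [-0.44 -0.07  0.93] g 0.0486 q [ 38.   15.7 -17.2 103.5   5.5  60.6 -88.2]
time_s: 5.62
tool_pos: [0.519, -0.2487, 0.0862]
tool_rot: [168.5, 89.0, -28.4]
force: [-0.5, 0.2, 0.3]
grip_width: 0.0465
t 5.62 pos [ 0.519  -0.2487  0.0862] toolx [ 0.0159 -0.0086] a -16.91 F [-0.45  0.18  0.32] g 0.0465 q [ 37.9  15.7 -17.3 103.5   5.4  60.6 -88.2]
```

```bash
python3 -m pendant '{"xyz":[[0,0,0.005],[0,0,0.015],[0,0,0.03],[0,0,0.03],[0,0,0.03],[0,0,0.02],[0,0,0.01],[0,0,0]],"turn":[0,0,0,0,0,0,0,0]}'; python3 s.py; python3 - <<'E'
from h import *
pose,im=snap('wrist','w6.png'); print(pose[0])
for n in ['tongs_grip','tongs_rod','spares_mouth','fuse_center']:
    for d in pinpoint('wrist',n)[:2]:
        P=c2w('wrist',d['at'],pose); print(n,round(d['score'],2),P.round(4),w2px('wrist',P,pose).round(1))
E
```

```text
time_s: 6.62
tool_pos: [0.5181, -0.2495, 0.2357]
tool_rot: [164.3, 88.8, -32.7]
force: [0.5, 0.3, -1.3]
grip_width: 0.0462
t 6.62 pos [ 0.5181 -0.2495  0.2357] toolx [ 0.0179 -0.0115] a -16.94 F [ 0.45  0.29 -1.27] g 0.0462 q [ 38.7   8.8 -17.5  93.6   3.   76.8 -86.2]
[ 0.51809769 -0.24949044  0.23573601]
tongs_grip 0.69 [ 0.5157 -0.2499  0.2538] [257.6 251.5]
tongs_rod 0.92 [ 0.5187 -0.2479  0.1684] [252.3 201.3]
spares_mouth 0.79 [ 0.5609 -0.027   0.1026] [ 54.3 203.5]
```

View pics/w6.png

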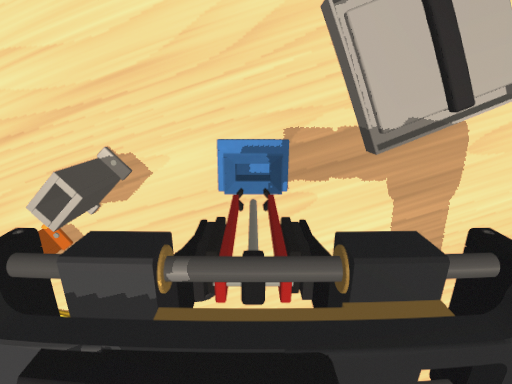

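```bash
python3 -m pendant '{"xyz":[[-0.0035,0.023,0.003],[-0.0035,0.023,0.003],[-0.0035,0.023,0.003],[-0.0035,0.023,0.003],[-0.0035,0.023,0.003],[-0.0035,0.023,0.003],[-0.0035,0.023,0.003],[-0.0035,0.023,0.003],[0,0,0],[0,0,0]],"turn":[0.092,0.092,0.092,0.092,0.092,0.092,0.092,0.092,0,0]}'; python3 s.py; python3 - <<'E'
from h import *
pose,im=snap('wrist','w7.png'); print(pose[0])
np.save('p7.npy',np.r_[pose[0],pose[1].as_rotvec()])
for n in ['tongs_rod','spares_mouth','fuse_center','base_mouth']:
    for d in pinpoint('wrist',n)[:2]:
        P=c2w('wrist',d['at'],pose); print(n,round(d['score'],2),P.round(4),w2px('wrist',P,pose).round(1))
E
```

```text
time_s: 8.12
tool_pos: [0.484, -0.0601, 0.2501]
tool_rot: [-171.9, 89.7, 34.6]
force: [0.2, -0.2, -1.5]
grip_width: 0.0462
t 8.12 pos [ 0.484  -0.0601  0.2501] toolx [0.0038 0.0026] a 26.46 F [ 0.16 -0.21 -1.53] g 0.0462 q [ 31.8  -1.4 -27.  102.4  -0.8  78.7 -58.6]
[ 0.48398366 -0.06008694  0.25005453]
tongs_rod 0.64 [ 0.4866 -0.0577  0.1841] [253.8 198.5]
spares_mouth 0.97 [0.496  0.1107 0.1063] [113.5  99.1]
spares_mouth 0.68 [ 0.5615 -0.0288  0.1048] [260.9 101.1]
fuse_center 0.7 [ 0.5668 -0.0276  0.0285] [260.4  97.9]
base_mouth 0.74 [0.5301 0.2362 0.0585] [46.4 27.1]
base_mouth 0.65 [ 0.4798 -0.0589  0.2701] [250.5 257.4]
```

View pics/w7.png

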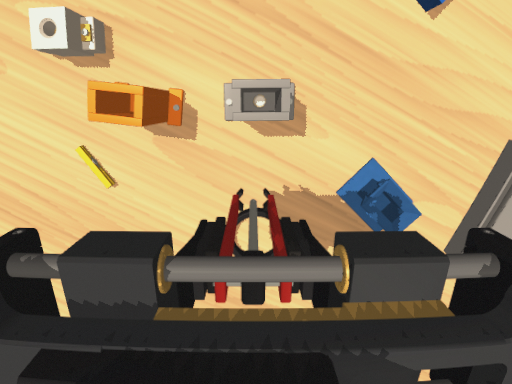

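```bash
python3 - <<'E'
from h import *
im=cv2.imread('pics/w7.png')
cv2.imwrite('pics/w7c.png',cv2.resize(im[65:135,215:305],None,fx=8,fy=8,interpolation=cv2.INTER_CUBIC))
cv2.imwrite('pics/w7d.png',cv2.resize(im[180:310,200:310],None,fx=5,fy=5,interpolation=cv2.INTER_CUBIC))
E
```

```text
(no output)
```

View pics/w7c.png

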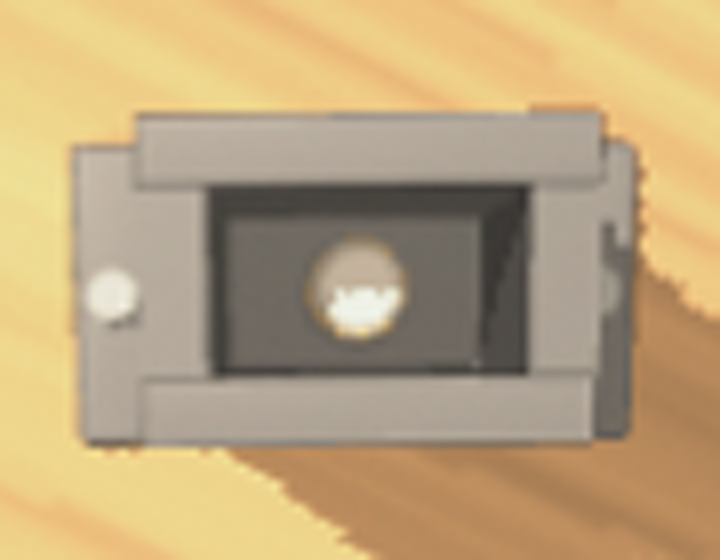

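View pics/w7d.png

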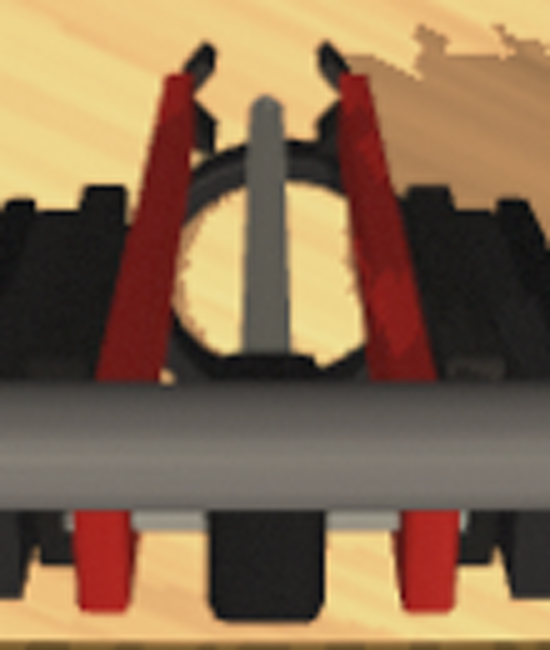

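```bash
cat > rel.py <<'E'
from h import *
def rod(pose,uv,off=.0672):
    t,r=pose; z=t[2]-off
    P=px2w('wrist',uv,z,pose); zt=r.as_matrix()[:2,2]; P[:2]+=.003*zt/np.linalg.norm(zt); return P
E
python3 - <<'E'
from rel import *
v=np.load('p7.npy'); pose=(v[:3],R.from_rotvec(v[3:]))
r=rod(pose,(252.8,198.9)); f=px2w('wrist',(259.2,100.6),.056,pose); m=px2w('wrist',(260.6,99.6),.105,pose)
print('rod',r,'rel tcp',r-pose[0]); print('fuse',f,'mouth',m); print('shift',f-r,m-r)
y=pose[1].as_matrix()[:,1];z=pose[1].as_matrix()[:,2]
print('tool yz', (f-r)@y,(f-r)@z,'rod rel',(r-pose[0])@y,(r-pose[0])@z, 'f-m',(f-m)@y,(f-m)@z)
E
```

```text
rod [ 0.48281938 -0.0586916   0.18285453] rel tcp [-0.00116428  0.00139535 -0.0672    ]
fuse [ 0.56237886 -0.02743229  0.056     ] mouth [ 0.56266135 -0.02781845  0.105     ]
shift [ 0.07955948  0.03125931 -0.12685453] [ 0.07984198  0.03087315 -0.07785453]
tool yz 0.007546281608211125 -0.08458074444674765 rod rel -0.0017248676191182377 0.0007235884487908129 f-m -0.0004401676667327084 0.00030177448708750037
```

```bash
python3 -m pendant '{"xyz":[[0.025,0.01,-0.01],[0.03,0.011,-0.01],[0.0195,0.008,-0.01],[0.004,0.002,-0.005],[0,0,0],[0,0,0]],"turn":[0,0,0,0,0,0]}'; python3 s.py; python3 - <<'E'
from h import *
pose,im=snap('wrist','w8.png'); print(pose[0])
np.save('p8.npy',np.r_[pose[0],pose[1].as_rotvec()])
im=cv2.imread('pics/w8.png')
cv2.imwrite('pics/w8c.png',cv2.resize(im[130:290,170:340],None,fx=4,fy=4,interpolation=cv2.INTER_CUBIC))
E
```

```text
time_s: 9.12
tool_pos: [0.5642, -0.0323, 0.2143]
tool_rot: [177.8, 89.8, 23.9]
force: [0.0, 0.2, -1.3]
grip_width: 0.0465
t 9.12 pos [ 0.5642 -0.0323  0.2143] toolx [0.0037 0.0016] a 26.02 F [ 0.04  0.21 -1.27] g 0.0465 q [ 27.3  10.1 -29.8  95.5   5.1  75.6 -67.4]
[ 0.56424207 -0.03233201  0.21433469]
```

View pics/w8c.png

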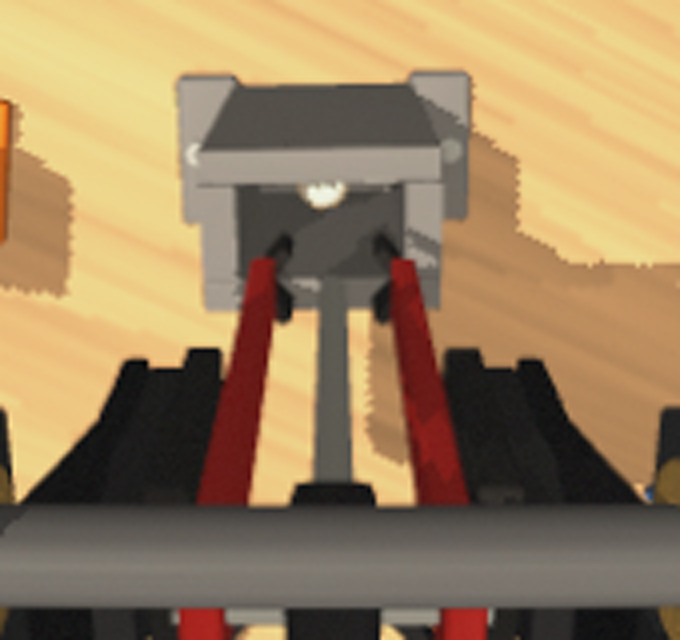

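```bash
python3 - <<'E'
from rel import *
v=np.load('p8.npy'); pose=(v[:3],R.from_rotvec(v[3:])); M=pose[1].as_matrix(); y=M[:,1];z=M[:,2]
q=lambda x,yy:(170+(x+.5)/4-.5,130+(yy+.5)/4-.5)
r=rod(pose,q(333,277)); 
A=px2w('wrist',q(237,184),.105,pose);B=px2w('wrist',q(405,184),.105,pose); m=(A+B)/2; m=m+.012*z; print('w',np.linalg.norm(A-B))
C=px2w('wrist',q(198,150),.105,pose);D=px2w('wrist',q(441,150),.105,pose); m2=(C+D)/2+.021*z; print('w',np.linalg.norm(C-D))
f=px2w('wrist',q(322,208),.0555,pose)-.0065*z
F=np.array([.5624,-.0274])
print('rod rel',(r-pose[0])@y,(r-pose[0])@z)
for n,P in (('m',m),('m2',m2),('f',f)): print(n,P,'from rod y,z',(P-r)@y,(P-r)@z)
print('F-rod',F-r[:2], (F-r[:2])@y[:2],(F-r[:2])@z[:2])
E
```

```text
w 0.04103410264873256
w 0.058887192952645995
rod rel -0.0016664978469192301 0.0007152932127290788
m [ 0.5627293  -0.02792978  0.10495198] from rod y,z -0.0029696535191212833 -0.0008496443243721332
m2 [ 0.56210698 -0.02785104  0.10491597] from rod y,z -0.0033134540899087163 -0.00032482997861138036
f [ 0.56204418 -0.02793341  0.05552601] from rod y,z -0.003274450578898858 -3.4626843057583674e-05
F-rod [-0.00071423  0.00363945] -0.003583821059863423 -0.0009549628530584948
```

```bash
python3 -m pendant '{"xyz":[[-0.0009,0.0032,0],[0,0,-0.008],[0,0,-0.008],[0,0,0],[0,0,0]],"turn":[0.006,0,0,0,0]}'; python3 s.py; python3 - <<'E'
from h import *
pose,im=snap('wrist','w9.png'); print(pose[0])
np.save('p9.npy',np.r_[pose[0],pose[1].as_rotvec()])
im=cv2.imread('pics/w9.png')
cv2.imwrite('pics/w9c.png',cv2.resize(im[140:260,190:320],None,fx=5,fy=5,interpolation=cv2.INTER_CUBIC))
E
```

```text
time_s: 9.8
tool_pos: [0.5625, -0.0297, 0.1981]
tool_rot: [155.9, 89.7, 2.3]
force: [-0.2, -0.5, -1.3]
grip_width: 0.0458
t 9.8 pos [ 0.5625 -0.0297  0.1981] toolx [0.0047 0.0002] a 26.32 F [-0.24 -0.47 -1.27] g 0.0458 q [ 27.1  10.4 -29.9  97.    5.4  73.7 -67.6]
[ 0.56254991 -0.02974426  0.19809713]
```

View pics/w9c.png

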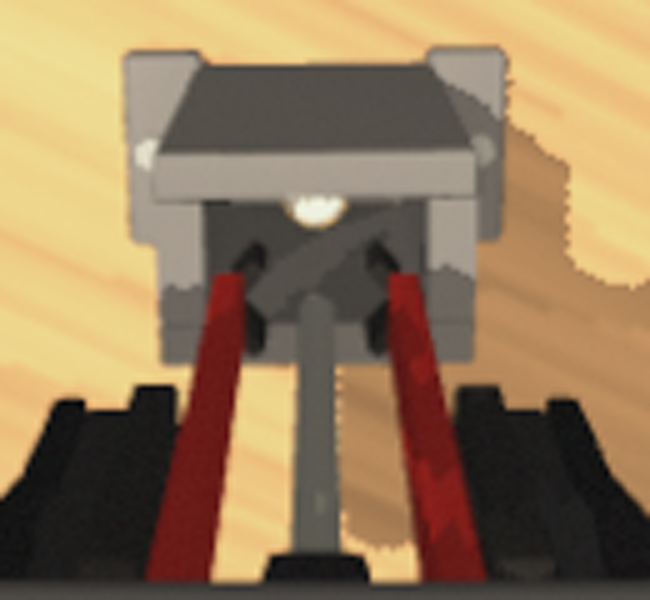

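```bash
python3 - <<'E'
from rel import *
v=np.load('p9.npy'); pose=(v[:3],R.from_rotvec(v[3:])); M=pose[1].as_matrix(); y=M[:,1];z=M[:,2]
q=lambda x,yy:(190+(x+.5)/5-.5,140+(yy+.5)/5-.5)
r=rod(pose,q(317,293)); 
A=px2w('wrist',q(203,201),.105,pose);B=px2w('wrist',q(427,201),.105,pose); m=(A+B)/2+.012*z; print('w',np.linalg.norm(A-B))
C=px2w('wrist',q(152,154),.105,pose);D=px2w('wrist',q(475,154),.105,pose); m2=(C+D)/2+.021*z; print('w',np.linalg.norm(C-D))
f=px2w('wrist',q(317,227),.0555,pose)-.0065*z
print('rod rel',(r-pose[0])@y,(r-pose[0])@z)
for n,P in (('m',m),('m2',m2),('f',f)): print(n,P,'from rod y,z',(P-r)@y,(P-r)@z, P[:2]-r[:2])
print(y[:2],z[:2])
E
```

```text
w 0.04132389009177047
w 0.059065819769146904
rod rel -0.0015583243880496595 0.00010655646184784098
m [ 0.56228331 -0.02791524  0.10494814] from rod y,z -0.0003790270637484341 -0.00027615638886838064 [0.00020216 0.00046703]
m2 [ 0.56205107 -0.02772882  0.10490925] from rod y,z -0.0006491775685344357 -0.00015051038093140124 [-3.00806648e-05  6.53446204e-04]
f [ 0.562353   -0.02837319  0.05552809] from rod y,z -3.305572861810792e-05 7.803406150865682e-05 [2.71849040e-04 9.08131967e-06]
[ 0.44346046 -0.89629186] [-0.89628146 -0.44346462]
```

```bash
python3 -m pendant '{"xyz":[[0,0.0002,-0.01],[0,0,-0.01],[0,0,-0.005],[0,0,0]],"turn":[0,0,0,0]}'; python3 s.py
```

```text
time_s: 10.35
tool_pos: [0.5622, -0.0296, 0.1708]
tool_rot: [159.4, 89.8, 5.8]
force: [0.3, -0.1, -0.0]
grip_width: 0.0463
t 10.35 pos [ 0.5622 -0.0296  0.1708] toolx [0.0038 0.0004] a 26.32 F [ 0.33 -0.06 -0.05] g 0.0463 q [ 26.9  11.6 -29.9  99.    6.1  70.8 -68.1]
```

```bash
python3 -m pendant '{"xyz":[[0.0003,0,-0.01],[0,0,-0.01],[0,0,-0.008],[0,0,-0.004],[0,0,0]],"turn":[0,0,0,0,0]}'; python3 s.py;  python3 - <<'E'
from h import *
pose,im=snap('wrist','w10.png')
np.save('p10.npy',np.r_[pose[0],pose[1].as_rotvec()])
im=cv2.imread('pics/w10.png')
cv2.imwrite('pics/w10c.png',cv2.resize(im[140:260,190:320],None,fx=5,fy=5,interpolation=cv2.INTER_CUBIC))
E
```

```text
time_s: 10.98
tool_pos: [0.5625, -0.0296, 0.1364]
tool_rot: [161.3, 89.8, 7.6]
force: [0.0, -1.1, -1.9]
grip_width: 0.0462
t 10.97 pos [ 0.5625 -0.0296  0.1364] toolx [0.0036 0.0005] a 26.32 F [ 0.03 -1.14 -1.86] g 0.0462 q [ 26.6  13.3 -29.7 101.3   7.1  67.  -68.9]
```

View pics/w10c.png

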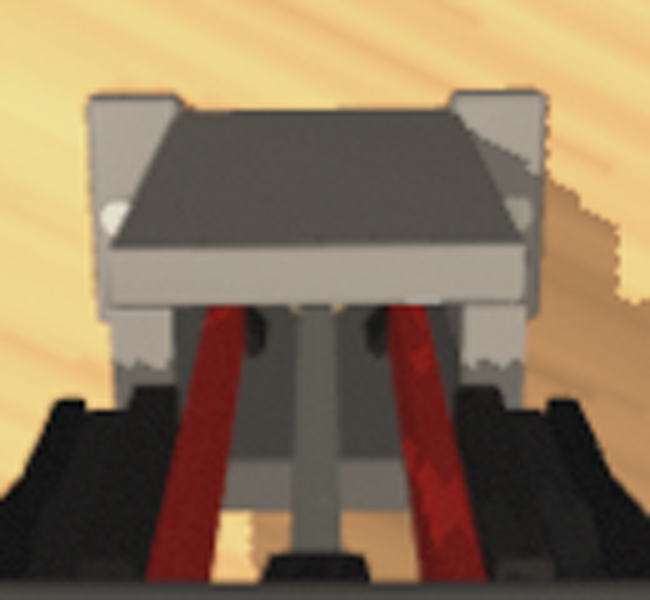

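```bash
python3 -m pendant '{"xyz":[[0,0,-0.002],[0,0,-0.002],[0,0,0]],"turn":[0,0,0]}'; python3 s.py;  python3 -m pendant '{"xyz":[[0,0,-0.003],[0,0,-0.002],[0,0,0]],"turn":[0,0,0]}'; python3 s.py
```

```text
time_s: 11.4
tool_pos: [0.5632, -0.0296, 0.1332]
tool_rot: [156.3, 89.7, 2.6]
force: [-0.0, 0.5, -1.2]
grip_width: 0.046
t 11.4 pos [ 0.5632 -0.0296  0.1332] toolx [0.0054 0.0002] a 26.31 F [-0.03  0.52 -1.23] g 0.046 q [ 26.5  13.5 -29.7 101.5   7.2  66.6 -69. ]
time_s: 11.78
tool_pos: [0.5632, -0.0296, 0.1279]
tool_rot: [155.3, 89.7, 1.6]
force: [0.2, -0.1, -1.3]
grip_width: 0.0461
t 11.78 pos [ 0.5632 -0.0296  0.1279] toolx [0.0056 0.0002] a 26.32 F [ 0.25 -0.09 -1.34] g 0.0461 q [ 26.4  13.8 -29.7 101.8   7.4  66.  -69.2]
```

```bash
for i in 1 2; do :; done; python3 -m pendant '{"xyz":[[-0.0003,0,-0.0015],[0,0,-0.0015],[0,0,0]],"turn":[0,0,0]}'; python3 s.py;  python3 -m pendant '{"xyz":[[0,0,-0.001],[0,0,0]],"turn":[0,0]}'; python3 s.py; python3 -m pendant '{"xyz":[[0,0,-0.001],[0,0,0]],"turn":[0,0]}'; python3 s.py
```

```text
time_s: 12.15
tool_pos: [0.5629, -0.0296, 0.1247]
tool_rot: [155.7, 89.7, 2.0]
force: [-0.8, 0.3, -1.2]
grip_width: 0.0459
t 12.15 pos [ 0.5629 -0.0296  0.1247] toolx [0.0056 0.0002] a 26.31 F [-0.77  0.33 -1.15] g 0.0459 q [ 26.4  13.9 -29.6 102.    7.5  65.7 -69.2]
time_s: 12.4
tool_pos: [0.563, -0.0296, 0.1237]
tool_rot: [155.6, 89.7, 1.9]
force: [0.8, -0.2, 0.1]
grip_width: 0.0461
t 12.4 pos [ 0.563  -0.0296  0.1237] toolx [0.0057 0.0002] a 26.32 F [ 0.84 -0.24  0.06] g 0.0461 q [ 26.4  14.  -29.6 102.1   7.5  65.5 -69.3]
time_s: 12.65
tool_pos: [0.5635, -0.0296, 0.1233]
tool_rot: [153.9, 89.6, 0.2]
force: [-0.5, -0.7, -1.3]
grip_width: 0.046
t 12.65 pos [ 0.5635 -0.0296  0.1233] toolx [0.007 0.   ] a 26.31 F [-0.47 -0.69 -1.3 ] g 0.046 q [ 26.4  14.  -29.6 102.1   7.6  65.4 -69.3]
```

```bash
python3 -m pendant '{"xyz":[[0,0,-0.001],[0,0,0]],"turn":[0,0]}'; python3 s.py;  python3 -m pendant '{"xyz":[[0,0,-0.001],[0,0,0]],"turn":[0,0]}'; python3 s.py
```

```text
time_s: 12.9
tool_pos: [0.5644, -0.0296, 0.1233]
tool_rot: [151.7, 89.5, -1.9]
force: [0.3, -1.1, 0.5]
grip_width: 0.0466
t 12.9 pos [ 0.5644 -0.0296  0.1233] toolx [ 0.009  -0.0003] a 26.31 F [ 0.28 -1.11  0.48] g 0.0466 q [ 26.4  14.  -29.6 102.1   7.6  65.3 -69.3]
time_s: 13.15
tool_pos: [0.5652, -0.0296, 0.1232]
tool_rot: [150.5, 89.4, -3.2]
force: [-1.1, -1.0, 0.7]
grip_width: 0.046
t 13.15 pos [ 0.5652 -0.0296  0.1232] toolx [ 0.0108 -0.0006] a 26.31 F [-1.13 -0.99  0.73] g 0.046 q [ 26.4  14.1 -29.6 102.1   7.7  65.2 -69.4]
```

```bash
python3 -m pendant '{"xyz":[[-0.002,0,0.0006],[-0.0004,0,0],[0,0,0]],"turn":[0,0,0]}'; python3 s.py
```

```text
time_s: 13.52
tool_pos: [0.5621, -0.0296, 0.1232]
tool_rot: [151.4, 89.4, -2.3]
force: [0.6, -0.3, 1.3]
grip_width: 0.0461
t 13.53 pos [ 0.5621 -0.0296  0.1232] toolx [ 0.0096 -0.0004] a 26.31 F [ 0.57 -0.33  1.3 ] g 0.0461 q [ 26.5  13.7 -29.6 102.5   7.5  65.2 -69.2]
```

Now squeeze.

```bash
python3 -m pendant '{"xyz":[[0.0004,0,0],[0,0,0],[0,0,0],[0,0,0],[0,0,0],[0,0,0]],"turn":[0,0,0,0,0,0]}' 0.3 50; python3 s.py; python3 -m pendant '{"xyz":[[0,0,0],[0,0,0]],"turn":[0,0]}' 0.3 50; python3 s.py
```

```text
time_s: 14.28
tool_pos: [0.5628, -0.0294, 0.1233]
tool_rot: [153.7, 89.4, 0.0]
force: [1.1, 0.5, 1.4]
grip_width: 0.0334
t 14.28 pos [ 0.5628 -0.0294  0.1233] toolx [0.0102 0.    ] a 26.32 F [1.13 0.46 1.4 ] g 0.0334 q [ 26.5  13.8 -29.6 102.4   7.5  65.2 -69.2]
time_s: 14.52
tool_pos: [0.5628, -0.0294, 0.1233]
tool_rot: [153.5, 89.4, -0.2]
force: [0.2, 0.3, 1.1]
grip_width: 0.0331
t 14.53 pos [ 0.5628 -0.0294  0.1233] toolx [ 0.0102 -0.    ] a 26.32 F [0.17 0.28 1.14] g 0.0331 q [ 26.5  13.8 -29.7 102.4   7.5  65.2 -69.2]
```

```bash
python3 -m pendant '{"xyz":[[0,0,0.004],[0,0,0.01],[0,0,0.015],[0,0,0.02],[0,0,0.02],[0,0,0.02],[0,0,0.01],[0,0,0]],"turn":[0,0,0,0,0,0,0,0]}'; python3 s.py;  python3 - <<'E'
from h import *
pose,im=snap('wrist','w11.png')
im=cv2.imread('pics/w11.png')
cv2.imwrite('pics/w11c.png',cv2.resize(im[120:260,170:340],None,fx=4,fy=4,interpolation=cv2.INTER_CUBIC))
snap('scene','sc11.png',(200,110,330,210),6)
E
```

```text
time_s: 15.52
tool_pos: [0.5613, -0.0294, 0.2289]
tool_rot: [150.8, 89.5, -2.8]
force: [-0.2, 0.9, -1.8]
grip_width: 0.0331
t 15.53 pos [ 0.5613 -0.0294  0.2289] toolx [ 0.0092 -0.0005] a 26.32 F [-0.18  0.88 -1.78] g 0.0331 q [ 27.4   9.  -30.   95.    4.7  76.7 -67. ]
```

View pics/w11c.png

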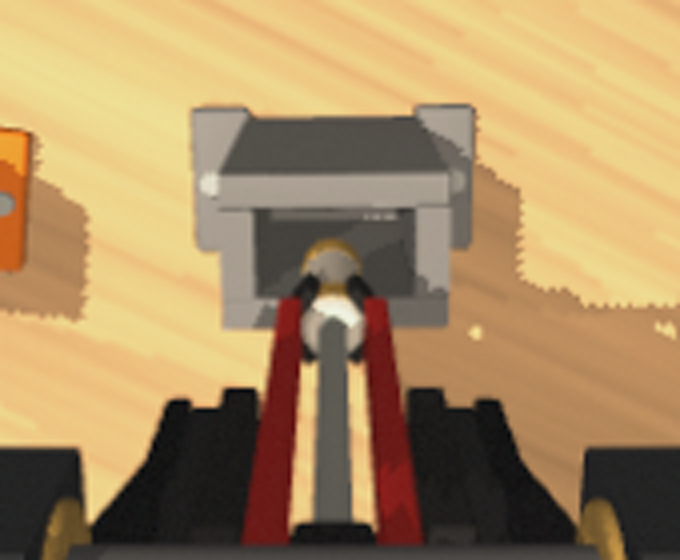

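View pics/sc11.png

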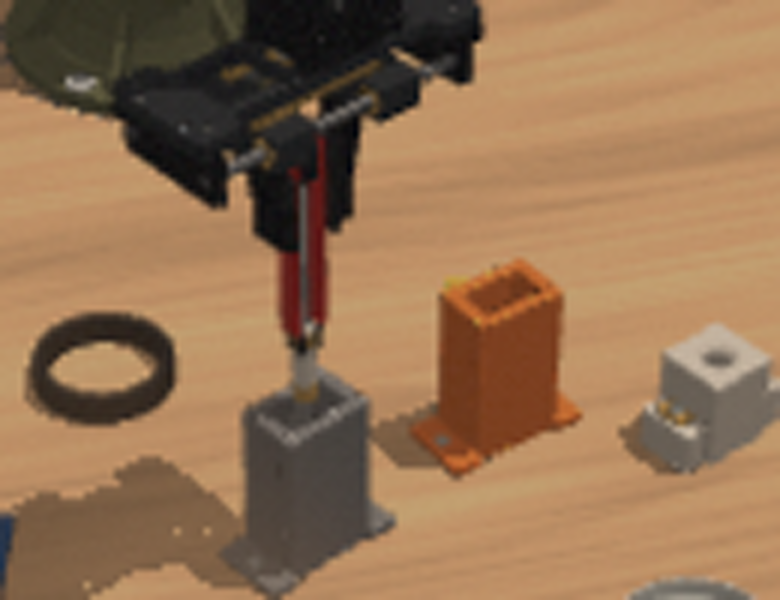

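```bash
python3 -m pendant '{"xyz":[[0,0,0.02],[-0.008,0.025,0.02],[-0.016,0.038,0.005],[-0.018,0.04,0],[-0.018,0.04,0],[-0.018,0.04,0],[-0.012,0.027,0],[-0.005,0.012,0],[0,0,0],[0,0,0]],"turn":[0,0,0,0,0,0,0,0,0,0]}'; python3 s.py;  python3 - <<'E'
from h import *
pose,im=snap('wrist','w12.png')
np.save('p12.npy',np.r_[pose[0],pose[1].as_rotvec()])
for n in ['base_mouth','fuse_center','tongs_rod']:
    for d in pinpoint('wrist',n)[:2]:
        P=c2w('wrist',d['at'],pose); print(n,round(d['score'],2),P.round(4),w2px('wrist',P,pose).round(1))
E
```

```text
time_s: 16.88
tool_pos: [0.4545, 0.2051, 0.2697]
tool_rot: [-42.8, 89.8, 163.9]
force: [0.3, 0.3, -1.9]
grip_width: 0.0331
t 16.88 pos [0.4545 0.2051 0.2697] toolx [-0.003   0.0009] a 26.66 F [ 0.25  0.28 -1.91] g 0.0331 q [ 14.8   0.4 -41.8  98.6   0.1  81.3 -90.4]
base_mouth 0.62 [0.5284 0.2386 0.0602] [257.2 102.7]
fuse_center 0.64 [0.454  0.2085 0.1743] [251.4 190.4]
tongs_rod 0.73 [0.4545 0.2075 0.2019] [252.6 199.8]
```

View pics/w12.png

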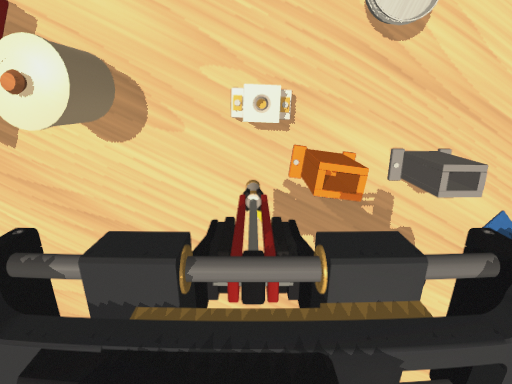

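```bash
python3 - <<'E'
from h import *
im=cv2.imread('pics/w12.png')
a=cv2.resize(im[70:150,215:310],None,fx=8,fy=8,interpolation=cv2.INTER_CUBIC)
cv2.imwrite('pics/w12c.png',a)
cv2.imwrite('pics/w12d.png',cv2.resize(im[160:240,215:295],None,fx=7,fy=7,interpolation=cv2.INTER_CUBIC))
E
```

```text
(no output)
```

View pics/w12c.png

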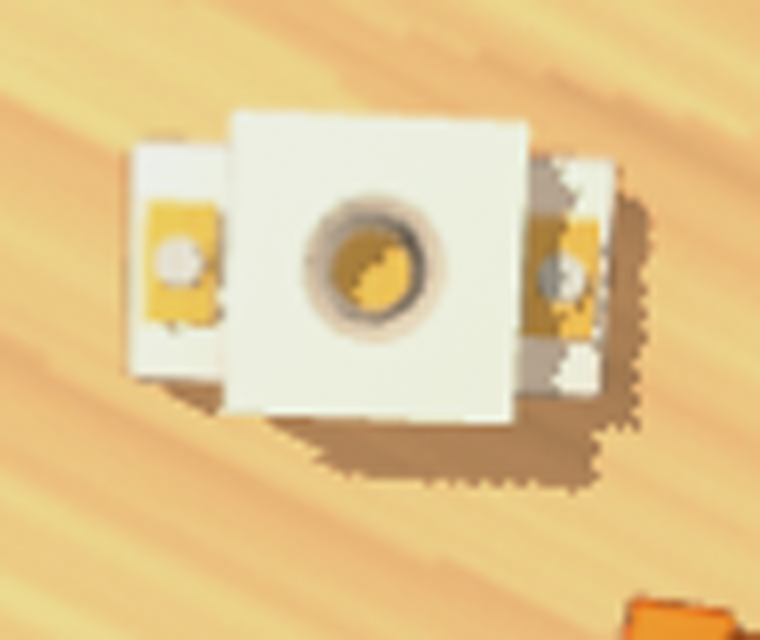

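View pics/w12d.png

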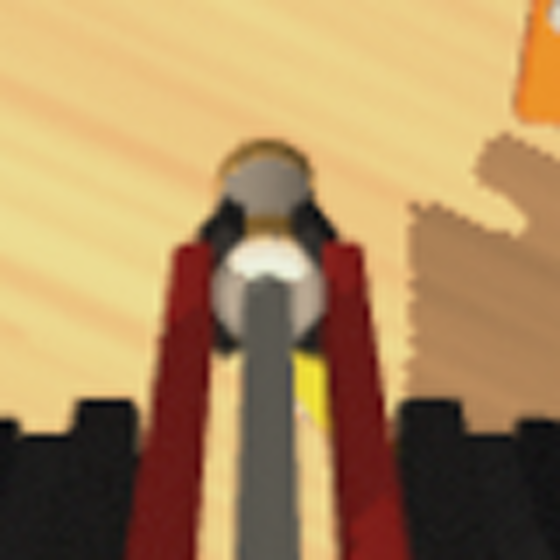

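```bash
python3 - <<'E'
from rel import *
v=np.load('p12.npy'); pose=(v[:3],R.from_rotvec(v[3:])); M=pose[1].as_matrix(); y=M[:,1];z=M[:,2]
m=px2w('wrist',(261.2,103.1),.060,pose)
b=px2w('wrist',(252.3,179.3),.152,pose)+.0068*z
f=px2w('wrist',(252.6,201),pose[0][2]-.0672,pose); print('topfuse',f)
print('mouth',m,'fusebottom',b,'rel tcp',(b-pose[0])@y,(b-pose[0])@z,'shift',(m-b)); print(y[:2],z[:2],tcp()[0])
E
```

```text
topfuse [0.45379983 0.20706979 0.20250606]
mouth [0.53017682 0.23394818 0.06      ] fusebottom [0.45264992 0.20704808 0.15201544] rel tcp -0.0022822676189865163 0.0005111911314151819 shift [ 0.0775269   0.0269001  -0.09201544]
[ 0.44863208 -0.89371408] [-0.8937116  -0.44863617] [0.45454289 0.20523904 0.26973768]
```

```bash
python3 -m pendant '{"xyz":[[0.02,0.007,-0.01],[0.028,0.01,-0.01],[0.022,0.007,-0.01],[0.0075,0.003,-0.01],[0,0,-0.005],[0,0,0],[0,0,0]],"turn":[0,0,0,0,0,0,0]}'; python3 s.py;  python3 - <<'E'
from h import *
pose,im=snap('wrist','w13.png')
np.save('p13.npy',np.r_[pose[0],pose[1].as_rotvec()])
im=cv2.imread('pics/w13.png')
cv2.imwrite('pics/w13c.png',cv2.resize(im[110:250,180:340],None,fx=5,fy=5,interpolation=cv2.INTER_CUBIC)[:600])
E
```

```text
time_s: 17.95
tool_pos: [0.5351, 0.228, 0.2232]
tool_rot: [-7.7, 89.8, -161.5]
force: [0.5, 0.1, -1.6]
grip_width: 0.0331
t 17.95 pos [0.5351 0.228  0.2232] toolx [-0.0034 -0.0011] a 26.16 F [ 0.46  0.12 -1.62] g 0.0331 q [ 10.4  14.3 -42.3  91.8   9.8  77.9 -96.9]
```

View pics/w13c.png

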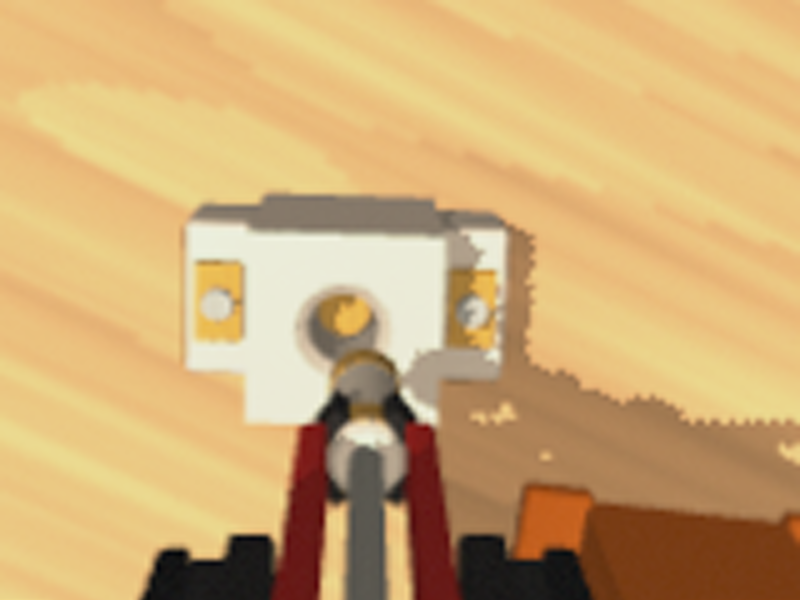

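```bash
cat > m.py <<'E'
from rel import *
import sys
def go(fn,m_uv,b_uv,off=.1182):
    v=np.load(fn); pose=(v[:3],R.from_rotvec(v[3:])); M=pose[1].as_matrix(); y=M[:,1];z=M[:,2]
    m=px2w('wrist',m_uv,.060,pose)
    b=px2w('wrist',b_uv,pose[0][2]-off+.0005,pose)+.0068*z
    print('mouth',m,'b',b,'rel',(b-pose[0])@y,(b-pose[0])@z,'shift',m-b,'known mouth shift',np.array([.5302,.2339])-b[:2])
E
python3 - <<'E'
from m import *
q=lambda x,yy:(180+(x+.5)/5-.5,110+(yy+.5)/5-.5)
go('p13.npy',q(341,328),q(363,349))
E
```

```text
mouth [0.53061175 0.23449369 0.06      ] b [0.53304364 0.22976519 0.10548042] rel -0.0023889840428204475 0.0006261032033651091 shift [-0.0024319   0.00472851 -0.04548042] known mouth shift [-0.00284364  0.00413481]
```

```bash
python3 -m pendant '{"xyz":[[-0.0026,0.0045,-0.005],[0,0,-0.012],[0,0,-0.01],[0,0,0],[0,0,0]],"turn":[0,0,0,0,0]}'; python3 s.py;  python3 - <<'E'
from h import *
pose,im=snap('wrist','w14.png')
np.save('p14.npy',np.r_[pose[0],pose[1].as_rotvec()])
im=cv2.imread('pics/w14.png')
cv2.imwrite('pics/w14c.png',cv2.resize(im[120:240,190:320],None,fx=5,fy=5,interpolation=cv2.INTER_CUBIC)[:600])
E
```

```text
time_s: 18.62
tool_pos: [0.5316, 0.2329, 0.1947]
tool_rot: [8.6, 89.8, -145.2]
force: [-0.5, -0.3, -1.0]
grip_width: 0.0332
t 18.62 pos [0.5316 0.2329 0.1947] toolx [-0.0025 -0.0017] a 26.2 F [-0.48 -0.33 -1.02] g 0.0332 q [  9.8  15.2 -42.3  94.2  10.5  74.8 -98.1]
```

View pics/w14c.png

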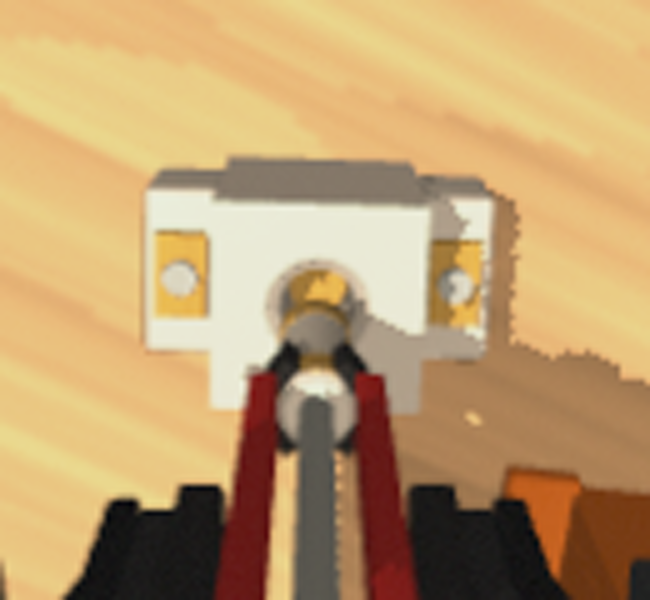

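```bash
python3 - <<'E'
from m import *
q=lambda x,yy:(190+(x+.5)/5-.5,120+(yy+.5)/5-.5)
go('p14.npy',q(316,310),q(317,302))
E
```

```text
mouth [0.52986737 0.23396914 0.06      ] b [0.52950996 0.23355408 0.07706324] rel -0.0015807447281148772 0.001252834896342023 shift [ 0.00035741  0.00041506 -0.01706324] known mouth shift [0.00069004 0.00034592]
```

```bash
python3 -m pendant '{"xyz":[[0.0005,0.0004,-0.006],[0,0,-0.006],[0,0,-0.004],[0,0,0]],"turn":[0,0,0,0]}'; python3 s.py;  python3 - <<'E'
from h import *
pose,im=snap('wrist','w15.png')
im=cv2.imread('pics/w15.png')
cv2.imwrite('pics/w15c.png',cv2.resize(im[120:240,190:320],None,fx=5,fy=5,interpolation=cv2.INTER_CUBIC)[:600])
E
```

```text
time_s: 19.18
tool_pos: [0.5324, 0.2332, 0.1778]
tool_rot: [10.1, 89.8, -143.8]
force: [0.0, 0.6, -2.5]
grip_width: 0.0333
t 19.18 pos [0.5324 0.2332 0.1778] toolx [-0.0022 -0.0016] a 26.18 F [ 0.01  0.6  -2.46] g 0.0333 q [  9.5  16.  -42.1  95.4  11.2  73.1 -98.6]
```

View pics/w15c.png

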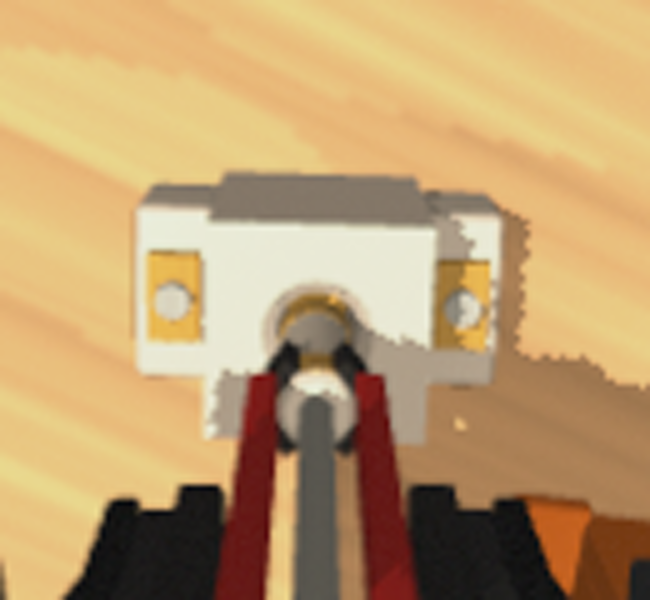

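```bash
python3 -m pendant '{"xyz":[[-0.0003,0,-0.003],[0,0,-0.003],[0,0,0]],"turn":[0,0,0]}'; python3 s.py; python3 -m pendant '{"xyz":[[0,0,-0.003],[0,0,-0.002],[0,0,0]],"turn":[0,0,0]}'; python3 s.py
```

```text
time_s: 19.6
tool_pos: [0.5324, 0.2333, 0.1719]
tool_rot: [19.0, 89.9, -134.8]
force: [-0.0, 0.1, -0.4]
grip_width: 0.0331
t 19.6 pos [0.5324 0.2333 0.1719] toolx [-0.0014 -0.0014] a 26.17 F [-0.05  0.11 -0.43] g 0.0331 q [  9.5  16.2 -42.1  95.8  11.4  72.4 -98.8]
time_s: 19.98
tool_pos: [0.5324, 0.2334, 0.1667]
tool_rot: [21.8, 89.9, -132.0]
force: [-0.7, 0.1, -2.3]
grip_width: 0.0331
t 19.98 pos [0.5324 0.2334 0.1667] toolx [-0.0012 -0.0014] a 26.17 F [-0.74  0.12 -2.33] g 0.0331 q [  9.4  16.5 -42.   96.2  11.6  71.9 -98.9]
```

```bash
for k in 1; do python3 -m pendant '{"xyz":[[0,0,-0.001],[0,0,-0.001],[0,0,0]],"turn":[0,0,0]}'; python3 s.py; python3 -m pendant '{"xyz":[[0,0,-0.001],[0,0,-0.001],[0,0,0]],"turn":[0,0,0]}'; python3 s.py; done
```

```text
time_s: 20.35
tool_pos: [0.5325, 0.2334, 0.1646]
tool_rot: [22.9, 89.9, -130.9]
force: [-1.3, -0.2, -1.7]
grip_width: 0.0331
t 20.35 pos [0.5325 0.2334 0.1646] toolx [-0.0011 -0.0013] a 26.18 F [-1.26 -0.22 -1.65] g 0.0331 q [  9.4  16.6 -42.   96.3  11.6  71.6 -99. ]
time_s: 20.72
tool_pos: [0.5325, 0.2334, 0.1625]
tool_rot: [26.3, 89.9, -127.5]
force: [-0.5, 0.5, -2.0]
grip_width: 0.0331
t 20.73 pos [0.5325 0.2334 0.1625] toolx [-0.001  -0.0013] a 26.17 F [-0.48  0.48 -2.03] g 0.0331 q [  9.3  16.7 -42.   96.5  11.7  71.4 -99. ]
```

```bash
for k in 1; do python3 -m pendant '{"xyz":[[0,0,-0.001],[0,0,-0.001],[0,0,0]],"turn":[0,0,0]}'; python3 s.py; python3 -m pendant '{"xyz":[[0,0,-0.001],[0,0,-0.001],[0,0,0]],"turn":[0,0,0]}'; python3 s.py; done
```

```text
time_s: 21.1
tool_pos: [0.5325, 0.2334, 0.1604]
tool_rot: [26.4, 89.9, -127.4]
force: [-0.7, 0.4, -0.9]
grip_width: 0.0334
t 21.1 pos [0.5325 0.2334 0.1604] toolx [-0.001  -0.0013] a 26.17 F [-0.73  0.44 -0.93] g 0.0334 q [  9.3  16.8 -41.9  96.6  11.8  71.2 -99.1]
time_s: 21.48
tool_pos: [0.5325, 0.2334, 0.1582]
tool_rot: [26.7, 89.9, -127.1]
force: [-0.7, 0.2, -1.1]
grip_width: 0.0334
t 21.48 pos [0.5325 0.2334 0.1582] toolx [-0.001  -0.0013] a 26.17 F [-0.71  0.16 -1.15] g 0.0334 q [  9.3  16.9 -41.9  96.8  11.9  71.  -99.2]
```

```bash
for k in 1; do python3 -m pendant '{"xyz":[[0,0,-0.001],[0,0,-0.001],[0,0,0]],"turn":[0,0,0]}'; python3 s.py; python3 -m pendant '{"xyz":[[0,0,-0.001],[0,0,-0.001],[0,0,0]],"turn":[0,0,0]}'; python3 s.py; done
```

```text
time_s: 21.85
tool_pos: [0.5327, 0.2335, 0.1565]
tool_rot: [37.2, 89.9, -116.6]
force: [0.2, -0.8, -0.8]
grip_width: 0.033
t 21.85 pos [0.5327 0.2335 0.1565] toolx [-0.0006 -0.0012] a 26.17 F [ 0.16 -0.79 -0.81] g 0.033 q [  9.2  17.  -41.9  96.9  12.   70.8 -99.2]
time_s: 22.22
tool_pos: [0.533, 0.2336, 0.156]
tool_rot: [85.9, 89.9, -68.0]
force: [-1.2, -1.1, 1.5]
grip_width: 0.0334
t 22.23 pos [0.533  0.2336 0.156 ] toolx [ 0.0006 -0.0014] a 26.17 F [-1.24 -1.12  1.55] g 0.0334 q [  9.2  17.  -41.9  96.9  12.   70.7 -99.3]
```

```bash
python3 -m pendant '{"xyz":[[0,0,-0.001],[0,0,-0.001]],"turn":[0,0]}'; python3 s.py; python3 -m pendant '{"xyz":[[0,0,-0.001]],"turn":[0]}'; python3 s.py
```

```text
time_s: 22.48
tool_pos: [0.5332, 0.2338, 0.1553]
tool_rot: [107.9, 89.9, -45.9]
force: [-2.5, -0.6, 8.7]
grip_width: 0.0334
t 22.48 pos [0.5332 0.2338 0.1553] toolx [ 0.0016 -0.0016] a 26.17 F [-2.46 -0.65  8.72] g 0.0334 q [  9.2  17.1 -41.9  97.   12.1  70.6 -99.4]
time_s: 22.6
tool_pos: [0.5333, 0.2339, 0.1553]
tool_rot: [110.3, 89.8, -43.6]
force: [-2.5, -1.7, 8.9]
grip_width: 0.0333
t 22.6 pos [0.5333 0.2339 0.1553] toolx [ 0.002  -0.0019] a 26.16 F [-2.45 -1.66  8.92] g 0.0333 q [  9.1  17.1 -41.9  97.   12.1  70.5 -99.4]
```

```bash
python3 -m pendant '{"xyz":[[-0.0002,0,-0.0012]],"turn":[0]}'; python3 -m pendant '{"xyz":[[-0.0002,0,-0.0012]],"turn":[0]}'|grep -E "pos|force"
```

```text
time_s: 22.72
tool_pos: [0.5333, 0.2339, 0.1552]
tool_rot: [113.6, 89.8, -40.3]
force: [-2.7, -1.5, 10.3]
grip_width: 0.033
tool_pos: [0.5332, 0.234, 0.1552]
force: [-3.4, -2.3, 8.8]
```

```bash
python3 -m pendant '{"xyz":[[-0.0002,-0.0001,-0.0014],[-0.0002,-0.0001,-0.0013]],"turn":[0,0]}'|grep -E "pos|force"; python3 -m pendant '{"xyz":[[-0.0002,-0.0001,-0.0013]],"turn":[0]}'|grep -E "pos|force"; python3 -m pendant '{"xyz":[[-0.0002,-0.0001,-0.0013]],"turn":[0]}'|grep -E "pos|force"
```

```text
tool_pos: [0.5331, 0.234, 0.1551]
force: [-4.1, -1.9, 10.0]
tool_pos: [0.533, 0.234, 0.1551]
force: [-2.4, -1.3, 8.7]
tool_pos: [0.533, 0.2341, 0.1551]
force: [-2.4, -1.7, 10.1]
```

```bash
for i in 1; do python3 -m pendant '{"xyz":[[0,-0.0001,-0.0016],[0,-0.0001,-0.0016]],"turn":[0,0]}'|grep -E "pos|force"; python3 -m pendant '{"xyz":[[0,-0.0001,-0.0015]],"turn":[0]}'|grep -E "pos|force"; python3 -m pendant '{"xyz":[[0,-0.0001,-0.0015]],"turn":[0]}'|grep -E "pos|force"; python3 -m pendant '{"xyz":[[0,-0.0001,-0.0015]],"turn":[0]}'|grep -E "pos|force"; python3 -m pendant '{"xyz":[[0,-0.0001,-0.0015]],"turn":[0]}'|grep -E "time|pos|force"; done; python3 s.py
```

```text
tool_pos: [0.5331, 0.2342, 0.1549]
force: [-3.2, -1.7, 11.7]
tool_pos: [0.533, 0.2343, 0.1549]
force: [-3.7, -2.4, 12.2]
tool_pos: [0.533, 0.2343, 0.155]
force: [-3.7, -1.9, 11.6]
tool_pos: [0.5329, 0.2344, 0.1549]
force: [-3.3, -1.5, 11.5]
time_s: 24.1
tool_pos: [0.5329, 0.2344, 0.1549]
force: [-4.3, -3.0, 10.1]
t 24.1 pos [0.5329 0.2344 0.1549] toolx [ 0.009  -0.0062] a 26.14 F [-4.33 -2.96 10.07] g 0.0333 q [  8.9  16.8 -41.9  97.3  12.5  70.2 -99.8]
```

```bash
python3 -m pendant '{"xyz":[[-0.0005,-0.0003,0.0006],[-0.0003,-0.0003,0.0006],[0,0,0],[0,0,0]],"turn":[0,0,0,0]}'; python3 s.py
```

```text
time_s: 24.6
tool_pos: [0.5318, 0.234, 0.1561]
tool_rot: [120.5, 89.4, -33.3]
force: [-1.1, -0.1, 1.9]
grip_width: 0.0329
t 24.6 pos [0.5318 0.234  0.1561] toolx [ 0.0089 -0.0058] a 26.16 F [-1.12 -0.08  1.93] g 0.0329 q [  9.   16.6 -41.9  97.3  12.3  70.3 -99.7]
```

```bash
python3 -m pendant '{"xyz":[[0,0,0],[0,0,0],[0,0,0],[0,0,0],[0,0,0],[0,0,0]],"turn":[0,0,0,0,0,0]}' 0.529 50; python3 s.py; python3 - <<'E'
from h import *
snap('wrist','w16.png',(190,120,320,240),5)
E
```

```text
time_s: 25.35
tool_pos: [0.5322, 0.2342, 0.156]
tool_rot: [123.9, 89.4, -30.0]
force: [-0.1, -0.5, 2.7]
grip_width: 0.0462
t 25.35 pos [0.5322 0.2342 0.156 ] toolx [ 0.0095 -0.0055] a 26.15 F [-0.1  -0.49  2.67] g 0.0462 q [  9.   16.6 -41.9  97.3  12.3  70.3 -99.7]
```

View pics/w16.png

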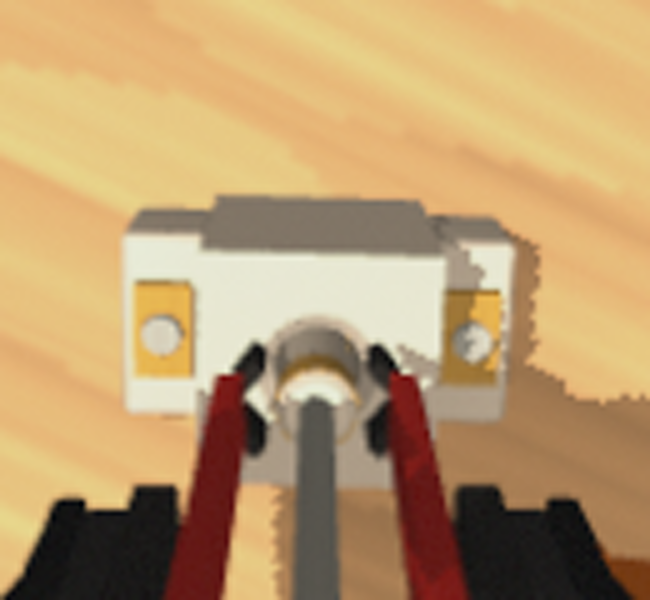

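Jaws are clear on both sides of the fuse. Rise slowly, watching that it stays.

```bash
python3 -m pendant '{"xyz":[[0,0,0.003],[0,0,0.005],[0,0,0.007],[0,0,0.008],[0,0,0.008],[0,0,0]],"turn":[0,0,0,0,0,0]}'; python3 s.py; python3 - <<'E'
from h import *
snap('wrist','w17.png',(190,120,320,240),5)
E
```

```text
time_s: 26.15
tool_pos: [0.5321, 0.2339, 0.1884]
tool_rot: [123.3, 89.4, -30.5]
force: [0.3, 0.2, -1.1]
grip_width: 0.0461
t 26.15 pos [0.5321 0.2339 0.1884] toolx [ 0.0092 -0.0054] a 26.15 F [ 0.27  0.24 -1.06] g 0.0461 q [  9.5  15.1 -42.3  95.   11.1  73.7 -98.7]
```

View pics/w17.png

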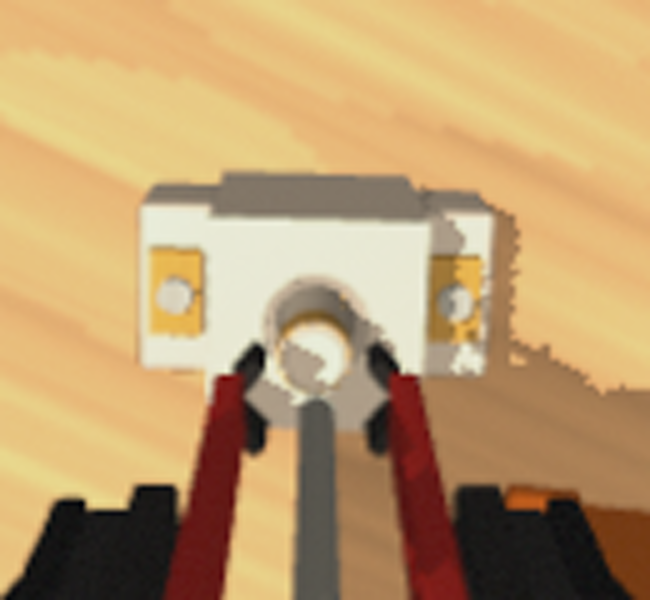

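```bash
python3 -m pendant '{"xyz":[[0,0,0.02],[0,0,0.025],[0,-0.01,0.02],[-0.001,-0.03,0],[-0.002,-0.045,0],[-0.002,-0.05,0],[-0.002,-0.05,0],[-0.002,-0.05,0],[-0.002,-0.05,0],[-0.002,-0.05,0]],"turn":[0,0,0,-0.05,-0.1,-0.1,-0.1,-0.1,-0.1,-0.1]}'; python3 -m pendant '{"xyz":[[0,-0.045,0],[0,-0.04,0],[0,-0.025,0],[0,-0.01,0],[0,0,0],[0,0,0]],"turn":[-0.08,-0.03,0,0,0,0]}';python3 s.py; python3 - <<'E'
from h import *
pose,im=snap('wrist','w18.png')
np.save('p18.npy',np.r_[pose[0],pose[1].as_rotvec()])
for n in ['stand_mouth','tongs_rod']:
    for d in pinpoint('wrist',n)[:1]:
        P=c2w('wrist',d['at'],pose); print(n,round(d['score'],2),P.round(4),w2px('wrist',P,pose).round(1))
E
```

```text
time_s: 27.45
tool_pos: [0.517, -0.1098, 0.2662]
tool_rot: [149.1, 88.9, -42.7]
force: [0.5, 0.3, -1.7]
grip_width: 0.0462
time_s: 28.2
tool_pos: [0.5153, -0.2397, 0.2696]
tool_rot: [152.1, 88.8, -46.5]
force: [0.3, -0.7, -1.1]
grip_width: 0.0463
t 28.2 pos [ 0.5153 -0.2397  0.2696] toolx [ 0.0143 -0.0151] a -18.67 F [ 0.32 -0.74 -1.14] g 0.0463 q [ 39.7   7.4 -19.6  91.4   3.1  80.6 -88.8]
stand_mouth 0.66 [ 0.5181 -0.2487  0.0464] [258.1 162.2]
tongs_rod 0.98 [ 0.5161 -0.2349  0.2015] [248.2 201.9]
```

View pics/w18.png

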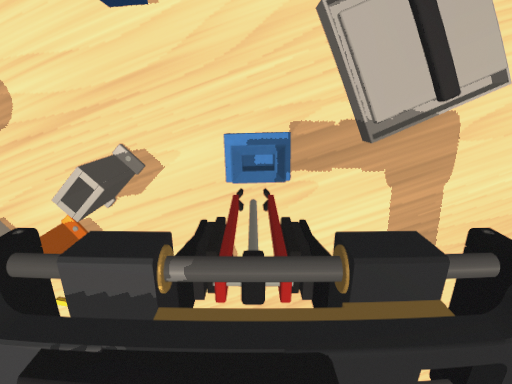

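```bash
python3 -m pendant '{"xyz":[[0.0013,-0.006,-0.02],[0.001,-0.0045,-0.03],[0,0,-0.03],[0,0,-0.02],[0,0,-0.01],[0,0,0]],"turn":[0.015,0.015,0,0,0,0]}';python3 s.py; python3 - <<'E'
from h import *
pose,im=snap('wrist','w19.png')
np.save('p19.npy',np.r_[pose[0],pose[1].as_rotvec()])
im=cv2.imread('pics/w19.png')
cv2.imwrite('pics/w19c.png',cv2.resize(im[130:260,180:330],None,fx=5,fy=5,interpolation=cv2.INTER_CUBIC)[:600])
for n in ['stand_mouth','tongs_rod']:
    for d in pinpoint('wrist',n)[:1]:
        P=c2w('wrist',d['at'],pose); print(n,round(d['score'],2),P.round(4),w2px('wrist',P,pose).round(1))
E
```

```text
time_s: 29.1
tool_pos: [0.5195, -0.2457, 0.1584]
tool_rot: [155.4, 88.6, -41.0]
force: [-0.3, 0.1, -0.9]
grip_width: 0.0463
t 29.1 pos [ 0.5195 -0.2457  0.1584] toolx [ 0.0182 -0.0159] a -16.4 F [-0.32  0.09 -0.89] g 0.0463 q [ 39.7  11.6 -19.5  99.6   4.7  68.2 -87.5]
stand_mouth 0.71 [ 0.5181 -0.2469  0.0465] [255.  188.9]
tongs_rod 0.71 [ 0.521  -0.2369  0.0899] [243.5 202.3]
```

View pics/w19c.png

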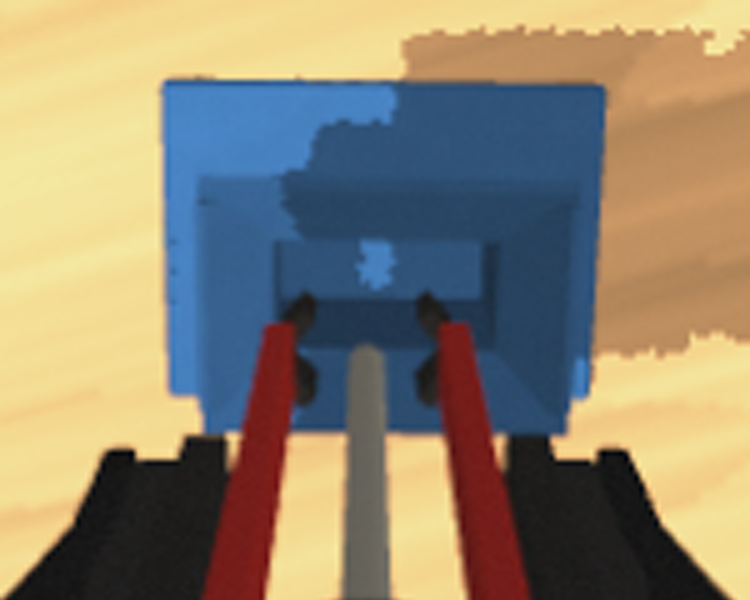

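```bash
python3 - <<'E'
from rel import *
v=np.load('p19.npy'); pose=(v[:3],R.from_rotvec(v[3:])); M=pose[1].as_matrix(); y=M[:,1];z=M[:,2]
q=lambda x,yy:(180+(x+.5)/5-.5,130+(yy+.5)/5-.5)
r=rod(pose,q(368,345))
A=px2w('wrist',q(274,241),.047,pose);B=px2w('wrist',q(494,241),.047,pose); m=(A+B)/2+.012*z; print(np.linalg.norm(A-B))
print(r,m,m-r,(m-r)@y,(m-r)@z,'rel',(r-pose[0])@y,(r-pose[0])@z)
E
```

```text
0.043462619792941366
[ 0.51938217 -0.24495725  0.09120721] [ 0.51720422 -0.24809028  0.04673618] [-0.00217795 -0.00313304 -0.04447103] 0.0031719120798018373 0.0021828500699381036 rel -0.001329387050688014 0.001823950417403721
```

```bash
python3 -m pendant '{"xyz":[[-0.0018,-0.0035,0],[0,0,-0.01],[0,0,-0.012],[0,0,-0.01],[0,0,0]],"turn":[-0.006,0,0,0,0]}';python3 s.py
```

```text
time_s: 29.88
tool_pos: [0.5187, -0.2506, 0.1267]
tool_rot: [157.1, 88.4, -39.8]
force: [-0.8, -0.1, -1.0]
grip_width: 0.0463
t 29.88 pos [ 0.5187 -0.2506  0.1267] toolx [ 0.022  -0.0183] a -16.84 F [-0.81 -0.11 -0.99] g 0.0463 q [ 39.8  13.2 -19.2 101.7   5.3  64.4 -88. ]
```

```bash
python3 -m pendant '{"xyz":[[-0.001,0.001,-0.008],[0,0,-0.01],[0,0,-0.01],[0,0,0]],"turn":[0,0,0,0]}';python3 s.py;  python3 - <<'E'
from h import *
snap('wrist','w20.png',(180,130,330,250),5)
E
```

```text
time_s: 30.38
tool_pos: [0.5176, -0.2493, 0.0965]
tool_rot: [157.1, 88.4, -39.7]
force: [0.6, 0.5, -0.6]
grip_width: 0.0461
t 30.38 pos [ 0.5176 -0.2493  0.0965] toolx [ 0.0217 -0.018 ] a -16.82 F [ 0.59  0.52 -0.6 ] g 0.0461 q [ 39.6  14.7 -19.1 103.6   6.   61.1 -88.6]
```

View pics/w20.png

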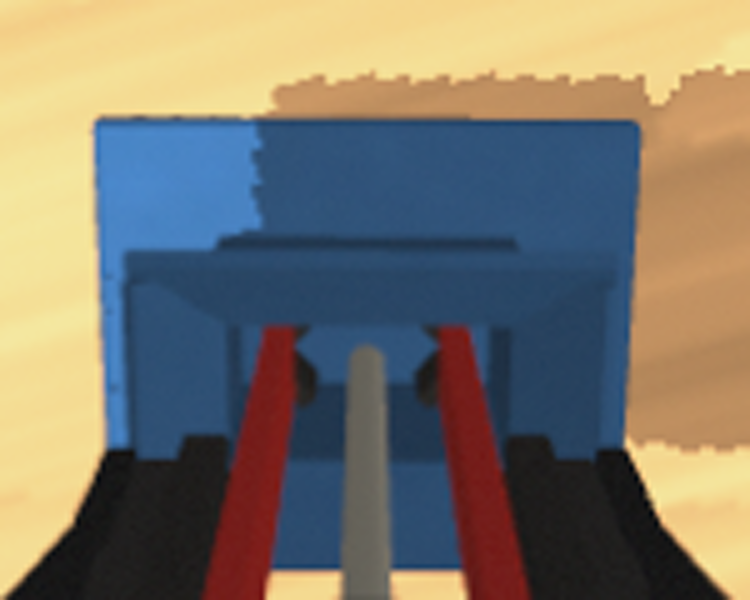

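```bash
python3 -m pendant '{"xyz":[[0,0,-0.004],[0,0,-0.003],[0,0,0]],"turn":[0,0,0]}';python3 s.py; python3 -m pendant '{"xyz":[[0,0,-0.001],[0,0,-0.001],[0,0,0]],"turn":[0,0,0]}';python3 s.py;python3 -m pendant '{"xyz":[[0,0,-0.001],[0,0,0]],"turn":[0,0]}';python3 s.py
```

```text
time_s: 30.8
tool_pos: [0.5187, -0.2498, 0.0904]
tool_rot: [158.2, 88.2, -38.7]
force: [-0.4, -0.1, -0.9]
grip_width: 0.046
t 30.8 pos [ 0.5187 -0.2498  0.0904] toolx [ 0.024  -0.0192] a -16.82 F [-0.44 -0.07 -0.87] g 0.046 q [ 39.5  15.1 -19.1 103.9   6.2  60.3 -88.7]
time_s: 31.18
tool_pos: [0.5189, -0.2499, 0.0886]
tool_rot: [158.3, 88.2, -38.5]
force: [-0.5, 0.7, -1.4]
grip_width: 0.046
t 31.18 pos [ 0.5189 -0.2499  0.0886] toolx [ 0.0246 -0.0195] a -16.83 F [-0.49  0.71 -1.43] g 0.046 q [ 39.5  15.2 -19.1 104.    6.3  60.1 -88.8]
time_s: 31.42
tool_pos: [0.5189, -0.2499, 0.0876]
tool_rot: [158.4, 88.2, -38.4]
force: [-0.1, -0.0, -0.7]
grip_width: 0.046
t 31.43 pos [ 0.5189 -0.2499  0.0876] toolx [ 0.0247 -0.0196] a -16.83 F [-0.15 -0.01 -0.75] g 0.046 q [ 39.5  15.3 -19.1 104.    6.3  59.9 -88.8]
```

```bash
python3 -m pendant '{"xyz":[[0,0,-0.001],[0,0,0]],"turn":[0,0]}';python3 s.py; python3 -m pendant '{"xyz":[[0,0,-0.001],[0,0,0]],"turn":[0,0]}';python3 s.py
```

```text
time_s: 31.68
tool_pos: [0.519, -0.25, 0.0867]
tool_rot: [158.5, 88.2, -38.4]
force: [-0.1, 1.3, -0.7]
grip_width: 0.0463
t 31.68 pos [ 0.519  -0.25    0.0867] toolx [ 0.0249 -0.0197] a -16.83 F [-0.14  1.26 -0.73] g 0.0463 q [ 39.4  15.3 -19.1 104.1   6.4  59.8 -88.8]
time_s: 31.92
tool_pos: [0.5194, -0.2502, 0.0865]
tool_rot: [158.7, 88.1, -38.2]
force: [-0.9, 0.2, -0.3]
grip_width: 0.046
t 31.93 pos [ 0.5194 -0.2502  0.0865] toolx [ 0.0257 -0.0202] a -16.83 F [-0.92  0.19 -0.28] g 0.046 q [ 39.4  15.4 -19.  104.1   6.4  59.8 -88.9]
```

Contact at the floor (0.0865 against 0.0862 at pickup). Release.

```bash
python3 -m pendant '{"xyz":[[0,0,0],[0,0,0],[0,0,0],[0,0,0],[0,0,0],[0,0,0]],"turn":[0,0,0,0,0,0]}' 0.75 50; python3 s.py; python3 -m pendant '{"xyz":[[0,0,0],[0,0,0],[0,0,0]],"turn":[0,0,0]}' 1; python3 s.py; python3 - <<'E'
from h import *
snap('wrist','w21.png')
E
```

```text
time_s: 32.67
tool_pos: [0.5196, -0.2502, 0.0863]
tool_rot: [159.0, 88.1, -37.9]
force: [-0.4, 0.5, -0.2]
grip_width: 0.0651
t 32.67 pos [ 0.5196 -0.2502  0.0863] toolx [ 0.0261 -0.0203] a -16.83 F [-0.37  0.49 -0.16] g 0.0651 q [ 39.4  15.4 -19.  104.1   6.4  59.7 -88.9]
time_s: 33.05
tool_pos: [0.5196, -0.2502, 0.0863]
tool_rot: [159.0, 88.1, -37.8]
force: [0.4, -0.0, -0.2]
grip_width: 0.0842
t 33.05 pos [ 0.5196 -0.2502  0.0863] toolx [ 0.0262 -0.0203] a -16.83 F [ 0.43 -0.   -0.15] g 0.0842 q [ 39.4  15.4 -19.  104.1   6.4  59.7 -88.9]
```

View pics/w21.png

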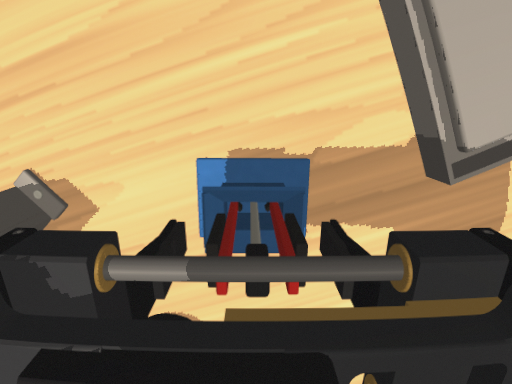

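Tongs stand freely between open fingers. Retreat straight up.

```bash
python3 -m pendant '{"xyz":[[0,0,0.01],[0,0,0.02],[0,0,0.03],[0,0,0.04],[0,0,0.04],[0,0,0.04],[0,0,0.02],[0,0,0],[0,0,0]],"turn":[0,0,0,0,0,0,0,0,0]}'; python3 s.py; python3 - <<'E'
from h import *
pose,im=snap('wrist','w22.png')
for n in ['tongs_grip','tongs_rod']:
    for d in pinpoint('wrist',n)[:1]:
        P=c2w('wrist',d['at'],pose); print(n,round(d['score'],2),P.round(4))
snap('scene','sc22.png',(150,110,350,240),4); snap('top','top22.png')
a=read_camera('scene')
for n in ['fuse_center','tongs_grip']:
    for d in pinpoint('scene',n)[:2]:
        P=c2w('scene',d['at']); print('sc',n,round(d['score'],2),P.round(4))
E
```

```text
time_s: 34.22
tool_pos: [0.5187, -0.2492, 0.2973]
tool_rot: [160.1, 87.9, -36.7]
force: [0.1, -0.4, -0.1]
grip_width: 0.087
t 34.23 pos [ 0.5187 -0.2492  0.2973] toolx [ 0.0295 -0.0219] a -16.79 F [ 0.12 -0.41 -0.12] g 0.087 q [ 40.3   7.1 -19.4  88.6   3.   82.7 -86. ]
tongs_grip 0.81 [ 0.5188 -0.2487  0.103 ]
tongs_rod 0.83 [ 0.5228 -0.244   0.0187]
sc fuse_center 0.39 [0.5347 0.2373 0.0649]
sc tongs_grip 0.73 [ 0.5167 -0.25    0.1062]
```

View pics/sc22.png

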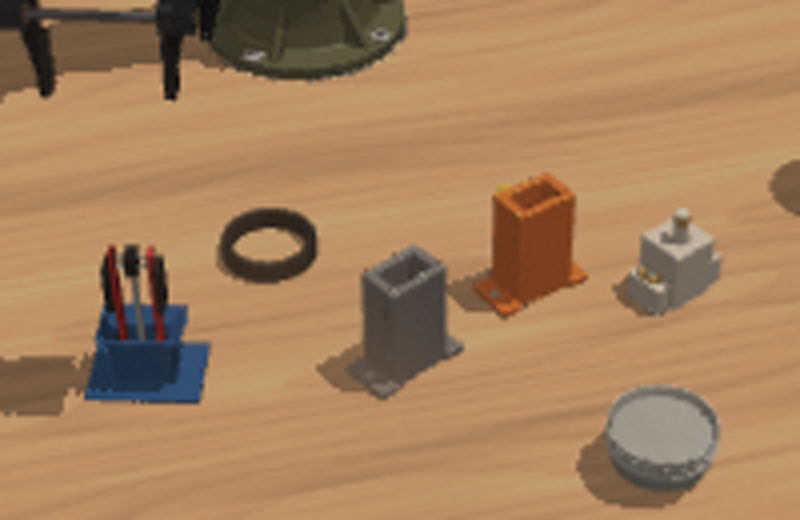

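View pics/w22.png

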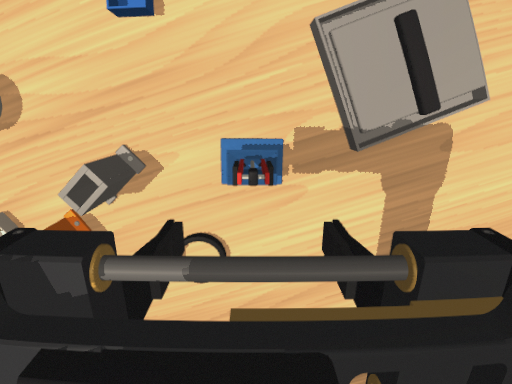

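View pics/top22.png

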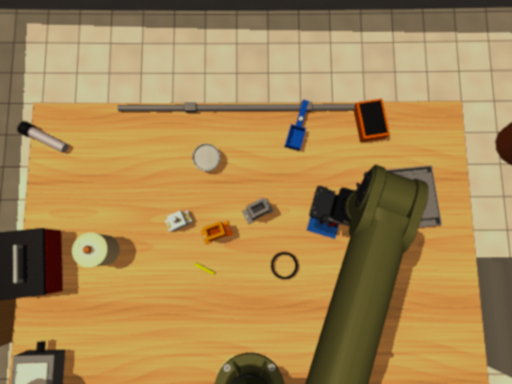

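```bash
python3 -c "
from cell import sign_off; print(sign_off())"
```

```text
the job is handed in; nothing more can be done
None
```

The job is done and handed in at about 34 s. I used the tongs to draw the fuse from the grey spares block and stood it in the white base. The sprung contact was about 21 mm down; I pressed on it and put the tongs back in the blue stand.

- **Press:** I held about 11–13 N for roughly 1.2 s. That is the force reading corrected by about 1.7 N for the tongs' weight, with about ±1 N of noise. The highest downward force I saw was about 14 N. I only read it between moves, so a brief peak in between could have been missed.
- **Last checks:** The last pictures show the fuse upright in the base and the tongs upright in their stand, within about 2 mm of where they started. The grey pocket is empty, and the other things look unmoved. The dustpan is partly hidden behind the arm in the top view, but its visible part looks unmoved in the wrist view. The gripper is open above the stand, touching nothing.
- **Disagreements:**
  - When clamped on the fuse the grip read 33 mm, against about 35 mm in the description, but the fuse stayed held throughout.
  - The tool tilted up to 2° off vertical over the run. During the press there was about 3–5 N of side force.

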